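Restock the wax trays, oldest to the front

TASK

Restock the two wax trays from the delivery crate so that the oldest wax gets used first: in each tray bring the wax already there forward to the front lip and stand all the new wax of the same kind from the crate behind it (tins behind the old tin, lid up; bars lying crosswise behind the old bars), drawing the knobbed follower back to make room. Then slide each follower up behind its row until the row is closed against the lip without gaps. Leave the small taller tin and the beech offcut in the crate, and do not disturb the tools lying on the bench.

Things in the scene. Friction and masses are not known exactly. Their poses are not given: they have to be found in the camera images.
- tin_tray: fixed wooden tray, 260 (its x) x 92 mm, one row wide, for tins of paste wax; both trays are alike, told apart by the old stock in them. Origin: centre of its underside; x runs from its front (robot's side) to its back. Floor 9 mm thick; 66 mm between two round-topped rails 10 mm thick, 8.5 mm high above the floor; front lip 18 mm above the floor, its inner face at x = -115 mm.
- bar_tray: fixed wooden tray, 260 (its x) x 92 mm, one row wide, for wax bars, lying crosswise (32 mm side along the row); both trays are alike, told apart by the old stock in them. Origin: centre of its underside; x runs from its front (robot's side) to its back. Floor 9 mm thick; 66 mm between two round-topped rails 10 mm thick, 8.5 mm high above the floor; front lip 18 mm above the floor, its inner face at x = -115 mm.
- tin_tray_follower (a joint): slide of the tin tray's follower, m: 0 = fully back, its front face at x = +80 mm in the tray; grows to 0.15 as it moves forward to the lip (face at x = 80 mm - value). About 1.5 N friction keeps it where it is left, no spring. Face plate 60 mm wide, 10 mm thick, its top 25 mm above the tray floor.
- bar_tray_follower (a joint): slide of the bar tray's follower, m: 0 = fully back, its front face at x = +80 mm in the tray; grows to 0.15 as it moves forward to the lip (face at x = 80 mm - value). About 1.5 N friction keeps it where it is left, no spring. Face plate 60 mm wide, 10 mm thick, its top 25 mm above the tray floor.
- tin_tray_knob (a point): grip point of the upright round wooden knob of the tin tray's follower: 26 mm diameter here, 46 mm above the tray's underside; the knob's top is 13 mm higher, its axis 27 mm behind the follower's face.
- bar_tray_knob (a point): grip point of the upright round wooden knob of the bar tray's follower: 26 mm diameter here, 46 mm above the tray's underside; the knob's top is 13 mm higher, its axis 27 mm behind the follower's face.
- tin_tray_face (a point): centre of the front face of the tin tray's follower (it presses on the last piece of the row), 22 mm above the tray's underside; axes as the tray's.
- bar_tray_face (a point): centre of the front face of the bar tray's follower (it presses on the last piece of the row), 22 mm above the tray's underside; axes as the tray's.
- crate: open delivery crate of pale wood, fixed, 373 mm (its x) by 246 mm outside, walls 8 mm thick and 45 mm high, floor 8 mm thick; origin at the centre of its underside. Goods stand in it with gaps of some 3 cm in a random arrangement.
- old_tin: flat round metal tin of paste wax with a press lid, 56 mm diameter, 28 mm high; origin at the centre of its underside, z up through the lid. Old stock: at the start it stands in the tin tray.
- new_tin_1: flat round metal tin of paste wax with a press lid, 56 mm diameter, 28 mm high; origin at the centre of its underside, z up through the lid. New stock, in the crate at the start; may be absent.
- new_tin_2: flat round metal tin of paste wax with a press lid, 56 mm diameter, 28 mm high; origin at the centre of its underside, z up through the lid. New stock, in the crate at the start; may be absent.
- old_bar_1: plain cream-coloured bar of hard wax, 32 x 60 x 26 mm along its own x, y, z; origin at the centre of its underside; either 32 x 60 face may be down. Old stock: lies in the bar tray at the start; may be absent.
- old_bar_2: plain cream-coloured bar of hard wax, 32 x 60 x 26 mm along its own x, y, z; origin at the centre of its underside; either 32 x 60 face may be down. Old stock: lies in the bar tray at the start, behind old_bar_1; may be absent.
- new_bar_1: plain cream-coloured bar of hard wax, 32 x 60 x 26 mm along its own x, y, z; origin at the centre of its underside; either 32 x 60 face may be down. New stock, in the crate at the start; may be absent.
- new_bar_2: plain cream-coloured bar of hard wax, 32 x 60 x 26 mm along its own x, y, z; origin at the centre of its underside; either 32 x 60 face may be down. New stock, in the crate at the start; may be absent.
- thread_tin: small metal tin, 48 mm diameter, 38 mm high (narrower and taller than a wax tin), in the crate: not part of this stock. Origin at the centre of its underside.
- offcut: beech offcut block, 55 x 80 x 32 mm along its own x, y, z, in the crate: not part of this stock. Origin at the centre of its underside.
- marking_gauge: marking gauge, 76 x 190 x 44 mm, lying on the bench beyond the crate and trays; leave alone.
- pliers: pliers, 60 x 160 x 12 mm, lying on the bench to the left of the trays; leave alone.
Things that resemble listed ones, but are neither listed nor needed, are in the scene too. Leave any turquoise look-alike of the old_bar_1 alone.

How it is judged:
By the outcome, as a careful person would: the job done as asked, in the order asked, and still so for the second after the job is handed in, with the robot touching nothing.
Of old_bar_1, old_bar_2 only 1 to 2 are there at a start; the rules pass over those that are not, and their reading is None.
Of new_tin_1, new_bar_1, new_tin_2, new_bar_2 only 3 to 4 are there at a start; the rules pass over those that are not, and their reading is None.
At some moment in a run one of old_tin, new_tin_1, new_tin_2, new_bar_1, new_bar_2 may be knocked a few centimetres aside while the robot is not near it.
Once in a run the grip may slacken for a moment while it holds something.
It also fails if it takes over 210 s, if anything falls off the work surface, if the arm or the gripper's body presses on something with over 40 N, if the wrist force passes 120 N, or if a joint passes its speed limit or range.

ROBOT

A 6-joint arm with a two-finger parallel gripper is mounted at the origin on a cart in front of the work surface, level with it; the furniture and walls round the work are solid. World frame = base frame: x ahead of the robot, y to its left, z up, the work surface at z = 0. Lengths are in mm, angles in rad, forces in N, time in s.
With the tool pointing down it reaches from about 250 to 775 mm from the base axis. Payload 4 kg.
Tool frame: the origin (TCP) lies at the very end of the fingers, on their centre line; the grasp point (between the pads) lies 19 mm behind it (arm.grip_point_offset is the distance from the TCP to the grasp point, in mm); z points along the fingers, y is the line along which they close (so a half turn about z gives the same grasp; the last joint's range is limited). The gripper opens to 85 mm and grips with 20 to 120 N. Pads are 22 mm wide; open, the fingers measure 114 mm over their backs; the gripper's body (76 mm by 85 mm) begins 54 mm behind the grasp point. The pads swing forward as they close: fully open they stand 13 mm farther back than shut.
Start: joints at [1.193, 0.087, 1.371, -0, 1.684, -0.103], TCP at [149.253, 529.378, 231.341] pointing down, gripper open.
Joint ranges: [-3.1, 3.1], [-0.76, 2.03], [0.27, 2.55], [-1.08, 4.22], [0.17, 2.65], [-2.57, 2.57]. Speed limits (rad/s): [2.79, 2.79, 3.14, 3.14, 3.14, 3.14].

INTERFACE

Orientations are given as a 3x3 rotation matrix whose columns are the frame's x, y, z axes.
In Python, from workcell import monitor, optics, arm gives the robot as it stands.
- The arm moves only by the tool step_arm, never from a script. Its argument "increments" is a list of rows, each a list of 7 numbers: the shift along the tool's x, y, z in cm, then the turn, a rotation vector about the tool's x, y, z in rad, then the finger opening in cm, from 0 to 8.54. A call has 1 to 8 rows; each row is the pose to reach, as a shift and turn from the pose commanded when the call began, along the tool's axes at that moment; what a row does not reach only later rows make up. A row lasts 1/12 s, in which the tool goes at most 41.7 mm and 7.16 degrees, less where a joint would pass 70% of its speed; a pose out of reach is approached as far as the arm can. A call with a gripper value outside its range is refused whole. The fingers move at their own pace and stop on an object; "grip_force" is the grip in N (left out, the last holds). Time passes only in rows, so rows that repeat a pose let the fingers close. It gives the time, the measured TCP pose, the force, the opening and the grip force at its end, in the units of the state.
- monitor.get_obs(): the state, without advancing time (a new reading comes with each control period).
- optics.capture(name): name is "scene" or "top" or "wrist"; returns the picture (384x512x3 uint8, blue, green, red); there is no depth.
- optics.camera_info(name): a dict with "camera_matrix" (3x3 intrinsics, pixels), "k1" (the pictures are not rectified: a ray, as slopes to the right and down, at radius r is drawn at 1 + k1 r^2 times it, then the intrinsics apply), "R" (3x3) and "t" (3): a world point X has camera coordinates R X + t; the wrist camera has in their place "tool_from_camera" (4x4, takes a point from camera to tool coordinates, whose origin is the TCP and whose axes are the flange's). Camera axes: x right, y down, z forward; pixel columns grow to the right and rows downward; lengths in mm; the calibration is good to about 2 mm. A picture is of the moment at which its call begins: read the wrist's pose just before it. camera_info takes no time and is no camera call.
- arm.finish_job(): hands the job in; it is judged then, once.
Trained networks look in the newest picture that a camera, given by its name, has taken for a name from the list of things; names that differ only in an ending like _2 or _b are one class to them, and where a whole thing is asked for, a point or a joint stands for the part that bears it (a point fixed in the world has none). Each returns a list of dicts, best first, with "p" (0 to 1); they miss things now and then, are a little off and sometimes report something else, mostly with a low value. They report only what shows in the picture. A call takes as long as a camera call. They do not tell look-alikes from the thing itself.
- optics.recognise(camera, label): "extent" ([centre column, centre row, width, height] in pixels, round what is visible of it).
- optics.place_of(camera, label): "xy" ([column, row] in pixels: a listed point, or the origin of a listed thing).
The state is a dict: "time": time; "qpos": joint angles; "joint_velocities": joint speeds; "effort": joint torques, N m; "tool_pos": TCP position; "tool_rot": TCP orientation; "wrist_force": force on the tool from outside, world axes, zero at the start; "torque": the same for the moment, N m; "grip_width": finger opening in mm; "grasp_force": force on a finger pad.
Only numpy, scipy, OpenCV 4.12 (cv2) and the standard library are available. Lean on these libraries where they do the work, as an engineer would, in place of code of your own. Each camera call takes 0.05 s, during which the arm holds its last target. There are 200 camera calls.

## Working session

There is one attempt and no reset: what is moved stays moved. The work goes in short steps, Python scripts to look and compute and a tool call to move; the robot and the scene stay as the last step left them, time stands still between calls to the robot, and variables do not carry over. Pictures are saved under pics/ and viewed, at most 14 in all, crops included, and the job is handed in when it is done.

Besides the shell and the picture viewer there is one more tool, called after "Emit:" as a command line: name --pt "numbers of a row" for each row, then --argument value for the rest. step_arm: Moves the arm, as the interface text tells. Its arguments: {"type":"object","properties":{"increments":{"type":"array","items":{"type":"array","items":{"type":"number"}}},"grip_force":{"type":"number"}},"required":["increments"]}

```bash
ls; mkdir -p pics; cat > h.py <<'E'
import numpy as np, cv2
from workcell import monitor, optics, arm
def ray(cam,px):
    c=optics.camera_info(cam); K=np.array(c["camera_matrix"]);k=c["k1"]
    d=np.linalg.inv(K)@[px[0],px[1],1.]; d=d[:2]; u=d.copy()
    for _ in range(20): u=d/(1+k*(u@u))
    v=np.array([u[0],u[1],1.])
    if "R" in c:
        R=np.array(c["R"]);t=np.array(c["t"]); return -R.T@t, R.T@v
    o=monitor.get_obs(); T=np.array(c["tool_from_camera"]); Rt=np.array(o["tool_rot"])
    return Rt@T[:3,3]+np.array(o["tool_pos"]), Rt@T[:3,:3]@v
def at(cam,px,z):
    o,d=ray(cam,px); return (o+d*(z-o[2])/d[2])
def proj(cam,X):
    c=optics.camera_info(cam);K=np.array(c["camera_matrix"]);k=c["k1"]
    if "R" in c: p=np.array(c["R"])@X+np.array(c["t"])
    else:
        o=monitor.get_obs(); T=np.array(c["tool_from_camera"]); Rt=np.array(o["tool_rot"])
        p=Rt.T@(np.array(X)-np.array(o["tool_pos"])); p=T[:3,:3].T@(p-T[:3,3])
    u=p[:2]/p[2]; u=u*(1+k*(u@u)); return (K@[u[0],u[1],1])[:2]
def rel(target,yaw=None):
    """cm shifts in tool axes to world target"""
    o=monitor.get_obs(); R=np.array(o["tool_rot"]); return R.T@(np.array(target)-np.array(o["tool_pos"]))/10
E
python3 - <<'E'
from h import *
o=monitor.get_obs(); print(o)
for c in("top","scene"):
    im=optics.capture(c); cv2.imwrite(f"pics/{c}0.png",cv2.resize(im,(800,600)))
for c in ("top","scene"):
  for n,z in [("tin_tray",0),("bar_tray",0),("crate",0),("old_tin",9),("old_bar_1",9),("thread_tin",8),("offcut",8),("tin_tray_knob",46),("bar_tray_knob",46)]:
    for d in optics.place_of(c,n):
        if d["p"]>.3: print(c,n,round(d["p"],2),np.round(d["xy"]),at(c,d["xy"],z).round(0)[:2])
E
```

```text
pics
{'time': 0.0, 'qpos': array([ 1.19290846e+00,  8.80065768e-02,  1.37227592e+00, -1.41485105e-05,
        1.68358858e+00, -1.03107200e-01]), 'joint_velocities': array([-0.00041866,  0.00063817,  0.00096835,  0.00211246, -0.00069253,
        0.00062001]), 'effort': array([ 8.97674136e-05, -3.51850998e+01, -3.13282335e+01, -1.04827977e-04,
        1.05711105e-02,  2.03753110e-06]), 'tool_pos': array([149.06314679, 528.89890316, 230.09993875]), 'tool_rot': array([[-9.62484214e-01,  2.71336421e-01, -8.27576444e-04],
       [ 2.71337594e-01,  9.62481898e-01, -2.12285905e-03],
       [ 2.20518369e-04, -2.26777092e-03, -9.99997404e-01]]), 'wrist_force': array([ 0.37408502,  0.86217218, -0.49792388]), 'torque': array([-0.00071948, -0.04035475,  0.00505872]), 'grasp_force': 0.0, 'grip_width': 85.58930831743287}
top tin_tray 0.82 [217. 190.] [550. 193.]
top tin_tray 0.35 [256. 198.] [524.  47.]
top bar_tray 0.77 [260. 199.] [520.  33.]
top crate 0.92 [336. 201.] [ 519. -249.]
top old_tin 0.5 [216. 205.] [492. 192.]
top old_bar_1 0.69 [255. 215.] [457.  50.]
top old_bar_1 0.68 [258. 200.] [
[... 379 characters left out ...]
88 [221. 184.] [566. 190.]
scene tin_tray 0.48 [344. 298.] [ 403. -297.]
scene bar_tray 0.78 [255. 213.] [518.  32.]
scene crate 0.68 [346. 258.] [ 513. -254.]
scene crate 0.43 [223. 169.] [626. 227.]
scene old_tin 0.55 [205. 197.] [484. 183.]
scene old_tin 0.36 [220. 183.] [558. 187.]
scene old_bar_1 0.91 [194. 245.] [326.  92.]
scene old_bar_1 0.84 [241. 226.] [450.  31.]
scene old_bar_1 0.75 [254. 210.] [521.  37.]
scene old_bar_1 0.71 [118. 219.] [277. 334.]
scene old_bar_1 0.56 [167. 224.] [343. 204.]
scene thread_tin 0.97 [306. 270.] [ 420. -188.]
scene offcut 0.6 [341. 301.] [ 387. -297.]
scene tin_tray_knob 0.49 [226. 165.] [605. 196.]
scene bar_tray_knob 0.55 [265. 186.] [588.  43.]
```

View pics/top0.png

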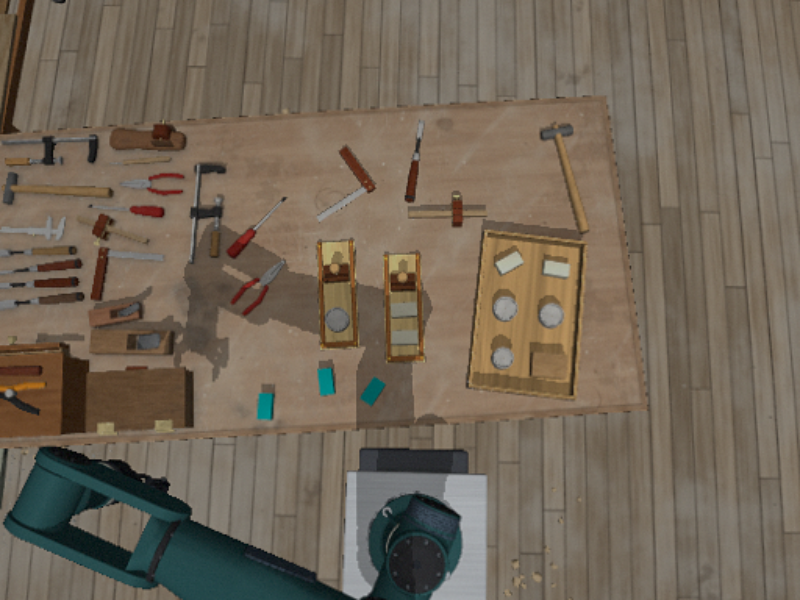

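View pics/scene0.png

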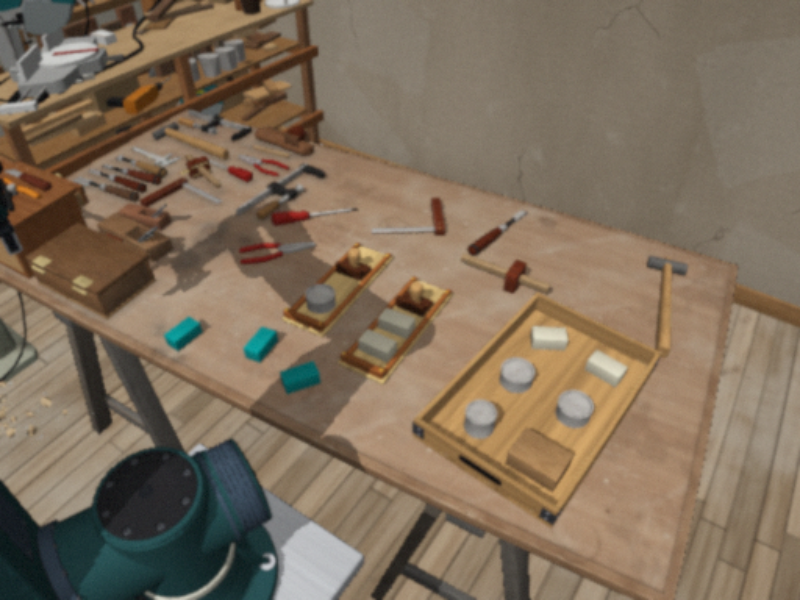

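Top (800 px picture): old tin (337,320) in the tin tray and old bars (404,308) and (404,337) in the bar tray. In the crate there are bars at (509,261) and (556,267), tins at (504,308) and (551,313), the thread tin at (502,357) and the offcut at (548,360). The turquoise bars on the bench are decoys. Both followers are partly forward.

```bash
cat >> h.py <<'E'
from scipy.spatial.transform import Rotation as Ro
def go(target,yaw):
    """row (cm, rad) to world TCP target, tool down, tool x at world angle yaw deg"""
    o=monitor.get_obs(); R=np.array(o["tool_rot"]); c,s=np.cos(np.radians(yaw)),np.sin(np.radians(yaw))
    Rt=np.array([[c,s,0],[s,-c,0],[0,0,-1.]])
    r=Ro.from_matrix(R.T@Rt).as_rotvec(); print("now",np.round(o["tool_pos"],1),"t",round(o["time"],2),"F",np.round(o["wrist_force"],1),"w",round(o["grip_width"],1),
      "\nrow",np.round(rel(target),2).tolist(),np.round(r,3).tolist())
E
python3 - <<'E'
from h import *
print(optics.camera_info("wrist"))
go((430,100,330),180)
E
```

```text
{'camera_matrix': array([[317.87578592,   0.        , 256.29592944],
       [  0.        , 317.87578592, 193.93555069],
       [  0.        ,   0.        ,   1.        ]]), 'k1': -0.06086508796323582, 'tool_from_camera': array([[-5.34911223e-04, -9.52699958e-01, -3.03911999e-01,
         7.73781560e+01],
       [ 9.99999786e-01, -3.95214285e-04, -5.21172171e-04,
        -4.29919434e-01],
       [ 3.76410342e-04, -3.03912212e-01,  9.52699966e-01,
        -1.42056016e+02],
       [ 0.00000000e+00,  0.00000000e+00,  0.00000000e+00,
         1.00000000e+00]])}
now [149.3 529.4 231.4] t 1.0 F [ 0.   0.8 -0.3] w 85.3 
row [-38.67, -33.71, -9.87] [0.0, 0.0, -0.275]
```

Emit:
step_arm --pt "-4 -3.5 -2 0 0 -0.1 8.5" --pt "-8 -7 -4 0 0 -0.2 8.5" --pt "-12 -10.5 -6 0 0 -0.275 8.5" --pt "-15 -13 -8 0 0 -0.275 8.5" --pt "-18 -16 -9.9 0 0 -0.275 8.5" --pt "-21 -18.5 -9.9 0 0 -0.275 8.5" --pt "-24 -21 -9.9 0 0 -0.275 8.5" --pt "-27 -23.5 -9.9 0 0 -0.275 8.5"

```text
time: 1.67
tool_pos: [322.9, 262.8, 329.2]
tool_rot: [[-1.0, -0.001, 0.003], [-0.001, 1.0, 0.002], [-0.003, 0.002, -1.0]]
wrist_force: [1.4, 0.4, 0.1]
grip_width: 85.2
grasp_force: 0.0
```

```bash
python3 - <<'E'
from h import *
go((430,100,330),180)
E
```

```text
now [322.9 262.8 329.2] t 1.67 F [1.4 0.4 0.1] w 85.2 
row [-10.69, -16.29, -0.08] [0.002, 0.003, 0.001]
```

Emit:
step_arm --pt "-3 -4 0 0 0 0 8.5" --pt "-6 -8 0 0 0 0 8.5" --pt "-9 -12 0 0 0 0 8.5" --pt "-10.7 -16 0 0 0 0 8.5" --pt "-10.7 -16.3 0 0 0 0 8.5" --pt "-10.7 -16.3 0 0 0 0 8.5"

```text
time: 2.17
tool_pos: [431.1, 96.8, 326.7]
tool_rot: [[-1.0, 0.008, -0.0], [0.008, 1.0, -0.002], [0.0, -0.002, -1.0]]
wrist_force: [-0.5, 1.5, -0.5]
grip_width: 85.1
grasp_force: 0.0
```

```bash
cat >> h.py <<'E'
def find(cam,items,fn="place_of",pmin=.3):
    for n,z in items:
        for d in getattr(optics,fn)(cam,n):
            if d["p"]>pmin:
                xy=d.get("xy",d.get("extent",[0,0])[:2]); print(cam,n,round(d["p"],2),np.round(xy,1),at(cam,xy,z).round(1)[:2])
E
python3 - <<'E'
from h import *
cv2.imwrite("pics/w1.png",cv2.resize(optics.capture("wrist"),(800,600)))
print(monitor.get_obs()["tool_pos"])
find("wrist",[("tin_tray",0),("bar_tray",0),("old_tin",9),("old_bar_1",9),("tin_tray_knob",46),("bar_tray_knob",46),("tin_tray_face",22),("bar_tray_face",22),("crate",0)])
E
```

```text
[430.0633383   99.04219702 326.97018804]
wrist tin_tray 0.91 [322.  225.2] [554.3 204.9]
wrist bar_tray 0.97 [221.9 209.3] [526.5  46.5]
wrist bar_tray 0.48 [329.  269.9] [636.1 223.5]
wrist old_tin 0.82 [319.  188.2] [489.1 196.4]
wrist old_tin 0.34 [ 82.2 271.2] [ 635.5 -192.9]
wrist old_bar_1 0.95 [222.8 205.2] [516.6  50.2]
wrist old_bar_1 0.82 [336.6  89.5] [345.8 213.2]
wrist old_bar_1 0.79 [263.3  74.4] [326.5 111.1]
wrist old_bar_1 0.74 [217.  167.8] [457.7  43.4]
wrist old_bar_1 0.73 [438.9  46. ] [285.7 351.1]
wrist bar_tray_knob 0.82 [221.3 259.6] [590.3  49.5]
wrist bar_tray_knob 0.37 [ 18.3 269.3] [ 612.7 -274.8]
wrist tin_tray_face 0.8 [323.7 247.1] [581.6 207.8]
wrist bar_tray_face 0.91 [224.6 234.8] [560.6  52.9]
wrist crate 0.7 [ 45.1 203.2] [ 517.5 -238.9]
```

View pics/w1.png

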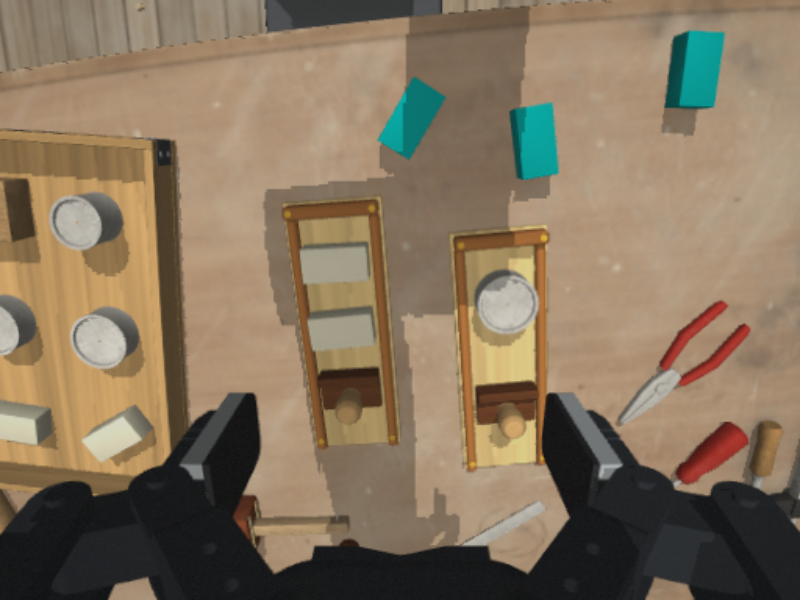

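Wrist view (800 px): the trays' brass pins show clearly. Bar tray pins are at (287,213), (372,208), (321,443) and (394,440); tin tray pins at (460,244), (545,238), (472,466) and (541,461). Next I work out the tray yaw from these.

```bash
python3 - <<'E'
from h import *
s=.64
P={"bar":[(287,213),(372,208),(321,443),(394,440)],"tin":[(460,244),(545,238),(472,466),(541,461)]}
for n,p in P.items():
    q=[at("wrist",(a*s,b*s),z)[:2] for (a,b),z in zip(p,(27,27,18,18))]
    f=(q[0]+q[1])/2; r=(q[2]+q[3])/2; d=r-f
    print(n,np.round(q,1).tolist(),"mid",f.round(1),r.round(1),"len",np.hypot(*d).round(1),"yaw",np.degrees(np.arctan2(d[1],d[0])).round(2),"w",np.hypot(*(q[0]-q[1])).round(1),np.hypot(*(q[2]-q[3])).round(1))
E
```

```text
bar [[408.8, 0.6], [404.6, 76.3], [650.9, 17.8], [646.8, 95.0]] mid [406.7  38.4] [648.9  56.4] len 242.8 yaw 4.25 w 75.8 77.3
tin [[436.6, 155.2], [430.8, 232.0], [679.4, 178.8], [673.7, 253.0]] mid [433.7 193.6] [676.5 215.9] len 243.9 yaw 5.24 w 77.0 74.4
```

```bash
cat >> h.py <<'E'
TR={"tin":(555,204.8,5.0),"bar":(527.8,47.4,4.0)}
def tr(n,x,y,z):
    X,Y,a=TR[n];a=np.radians(a);c,s=np.cos(a),np.sin(a); return (X+c*x-s*y,Y+s*x+c*y,z)
def intray(n,p):
    X,Y,a=TR[n];a=np.radians(a);c,s=np.cos(a),np.sin(a);dx,dy=p[0]-X,p[1]-Y; return np.round([c*dx+s*dy,-s*dx+c*dy],1)
E
python3 - <<'E'
from h import *
go(tr("tin",54,0,100),185)
E
```

```text
now [428.9 102.2 327.6] t 2.67 F [-0.1  0.4  0.8] w 85.1 
row [-18.0, 10.69, 22.77] [0.0, 0.0, -0.085]
```

Emit:
step_arm --pt "-2.5 1.5 3 0 0 -0.04 8.5" --pt "-5 3 6 0 0 -0.085 8.5" --pt "-7.5 4.5 9 0 0 -0.085 8.5" --pt "-10 6 12 0 0 -0.085 8.5" --pt "-12.5 7.5 15 0 0 -0.085 8.5" --pt "-15 9 18 0 0 -0.085 8.5" --pt "-18 10.7 20 0 0 -0.085 8.5" --pt "-18 10.7 20 0 0 -0.085 8.5"

```text
time: 3.33
tool_pos: [608.8, 210.4, 114.7]
tool_rot: [[-0.996, -0.087, -0.016], [-0.087, 0.996, -0.003], [0.016, -0.001, -1.0]]
wrist_force: [-2.5, -0.3, -2.3]
grip_width: 85.3
grasp_force: 0.0
```

Emit:
step_arm --pt "0 0 0 0 0 0 8.5" --pt "0 0 0 0 0 0 8.5"

```text
time: 3.5
tool_pos: [609.0, 208.7, 127.7]
tool_rot: [[-0.996, -0.086, -0.0], [-0.086, 0.996, -0.0], [0.0, -0.0, -1.0]]
wrist_force: [0.4, -0.4, 0.1]
grip_width: 85.1
grasp_force: 0.0
```

```bash
python3 - <<'E'
from h import *
cv2.imwrite("pics/w2.png",cv2.resize(optics.capture("wrist"),(800,600)))
find("wrist",[("tin_tray_knob",46),("tin_tray_face",22),("old_tin",9)])
go(tr("tin",54,0,100),185)
E
```

```text
wrist tin_tray_face 0.89 [248.4 161.5] [586.1 199.4]
wrist tin_tray_face 0.51 [60.7 75.8] [531.   51.3]
wrist old_tin 0.85 [249.7  37.9] [492.8 192.7]
now [609.6 208.3 131.3] t 3.7 F [0.4 0.2 0.6] w 85.3 
row [0.09, 0.13, 3.13] [0.001, 0.006, -0.002]
```

View pics/w2.png

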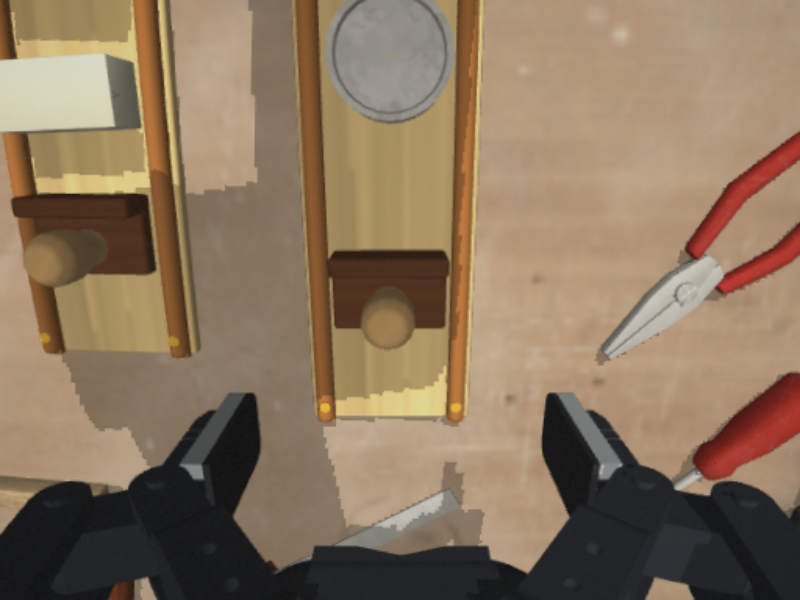

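```bash
python3 - <<'E'
from h import *
s=.64
for n,p,z in [("pinL",(326,408),18),("pinR",(456,408),18),("knobtop",(388,318),58),("plate top front edge",(388,252),34),("tin L",(328,60),37),("tinR",(454,60),37),("bpinL",(45,338),18),("bpinR",(174,342),18)]:
    q=at("wrist",(p[0]*s,p[1]*s),z); print(n,q.round(1),intray("bar" if n[0]=="b" else "tin",q))
E
```

```text
pinL [681.8 170.3  18. ] [123.3 -45.4]
pinR [675.4 245.7  18. ] [123.5  30.2]
knobtop [608.9 201.9  58. ] [53.4 -7.6]
plate top front edge [583.3 199.3  34. ] [27.7 -7.9]
tin L [499.4 166.6  37. ] [-58.7 -33.2]
tinR [494.8 221.4  37. ] [-58.5  21.8]
bpinL [652.2   7.3  18. ] [121.3 -48.7]
bpinR [647.8  83.3  18. ] [122.2  27.5]
```

```bash
sed -i 's/^TR=.*/TR={"tin":(555.7,197.2,4.9),"bar":(528.3,37.0,3.6)}/' h.py
cat >> h.py <<'E'
_p={}
def ray(cam,px):
    c=optics.camera_info(cam); K=np.array(c["camera_matrix"]);k=c["k1"]
    u=cv2.undistortPoints(np.array([[px]],float),K,np.array([k,0,0,0.]))[0,0]; v=np.array([u[0],u[1],1.])
    if "R" in c:
        R=np.array(c["R"]);t=np.array(c["t"]); return -R.T@t, R.T@v
    T=np.array(c["tool_from_camera"]); Rt=_p["R"]
    return Rt@T[:3,3]+_p["p"], Rt@T[:3,:3]@v
def snap(f=None):
    o=monitor.get_obs(); _p.update(R=np.array(o["tool_rot"]),p=np.array(o["tool_pos"])); im=optics.capture("wrist")
    print("snap pose",_p["p"].round(1))
    if f: cv2.imwrite(f"pics/{f}.png",cv2.resize(im,(800,600)))
    np.savez("last.npz",im=im,**_p); return im
def last(): _p.update({k:v for k,v in np.load("last.npz").items() if k!="im"})
E
python3 - <<'E'
from h import *
go(tr("tin",53.5,0,27),184.9)
E
```

```text
now [609.6 208.3 131.3] t 3.7 F [0.4 0.2 0.6] w 85.3 
row [0.17, -0.65, 10.42] [0.001, 0.006, -0.001]
```

Emit:
step_arm --pt "0.2 -0.65 2 0 0 0 8.5" --pt "0.2 -0.65 5 0 0 0 8.5" --pt "0.2 -0.65 8 0 0 0 8.5" --pt "0.2 -0.65 10 0 0 0 8.5" --pt "0.2 -0.65 10.4 0 0 0 8.5" --pt "0.2 -0.65 10.4 0 0 0 8.5" --pt "0.2 -0.65 10.4 0 0 0 5" --pt "0.2 -0.65 10.4 0 0 0 2" --grip_force 30

```text
time: 4.37
tool_pos: [609.6, 202.1, 26.8]
tool_rot: [[-0.996, -0.085, 0.006], [-0.085, 0.996, 0.001], [-0.006, 0.001, -1.0]]
wrist_force: [-0.1, 0.1, -0.0]
grip_width: 63.1
grasp_force: 0.0
```

Emit:
step_arm --pt "0 0 0 0 0 0 2" --pt "0 0 0 0 0 0 2" --pt "0 0 0 0 0 0 2" --pt "0 0 0 0 0 0 2"

```text
time: 4.7
tool_pos: [608.5, 202.4, 24.9]
tool_rot: [[-0.996, -0.085, 0.002], [-0.085, 0.996, 0.001], [-0.002, 0.001, -1.0]]
wrist_force: [-0.9, 0.5, 3.7]
grip_width: 24.7
grasp_force: 29.4
```

Emit:
step_arm --pt "-1 0 0 0 0 0 2" --pt "-2 0 0 0 0 0 2" --pt "-3 0 0 0 0 0 2" --pt "-4 0 0 0 0 0 2" --pt "-4.8 0 0 0 0 0 2" --pt "-5.2 0 0 0 0 0 2" --pt "-5.2 0 0 0 0 0 2" --pt "-5.2 0 0 0 0 0 2"

```text
time: 5.37
tool_pos: [660.8, 207.0, 24.9]
tool_rot: [[-0.996, -0.085, 0.003], [-0.085, 0.996, 0.002], [-0.003, 0.001, -1.0]]
wrist_force: [-0.6, 0.7, 5.8]
grip_width: 24.7
grasp_force: 29.5
```

Emit:
step_arm --pt "0 0 0 0 0 0 4" --pt "0 0 0 0 0 0 8.5" --pt "0 0 0 0 0 0 8.5" --pt "0 0 -1 0 0 0 8.5" --pt "0 0 -4 0 0 0 8.5" --pt "0 0 -7.5 0 0 0 8.5" --pt "0 0 -7.5 0 0 0 8.5" --pt "0 0 -7.5 0 0 0 8.5"

```text
time: 6.03
tool_pos: [661.8, 206.5, 103.3]
tool_rot: [[-0.996, -0.085, 0.008], [-0.085, 0.996, 0.002], [-0.008, 0.001, -1.0]]
wrist_force: [-0.0, -0.3, -0.1]
grip_width: 84.8
grasp_force: 0.0
```

```bash
python3 - <<'E'
from h import *
go(tr("tin",0,0,100),184.9)
E
```

```text
now [661.8 206.5 103.3] t 6.03 F [-0.  -0.3 -0.1] w 84.8 
row [10.65, -0.03, 0.25] [0.001, 0.008, -0.0]
```

Emit:
step_arm --pt "4 0 0 0 0 0 5" --pt "8 0 0 0 0 0 1" --pt "11 0 0 0 0 0 0" --pt "12 0 0 0 0 0 0" --pt "12 0 1 0 0 0 0" --pt "12 0 4 0 0 0 0" --pt "12 0 7.5 0 0 0 0" --pt "12 0 8.2 0 0 0 0"

```text
time: 6.7
tool_pos: [536.4, 194.6, 9.5]
tool_rot: [[-0.996, -0.085, -0.011], [-0.085, 0.996, -0.003], [0.011, -0.002, -1.0]]
wrist_force: [-1.3, 0.3, -2.3]
grip_width: -0.2
grasp_force: 0.0
```

Emit:
step_arm --pt "0 0 0 0 0 0 0" --pt "0.5 0 0 0 0 0 0" --pt "1 0 0 0 0 0 0" --pt "1.5 0 0 0 0 0 0" --pt "2 0 0 0 0 0 0" --pt "2.5 0 0 0 0 0 0" --pt "2.7 0 0 0 0 0 0" --pt "2.7 0 0 0 0 0 0"

```text
time: 7.37
tool_pos: [512.7, 193.7, 17.0]
tool_rot: [[-0.996, -0.085, 0.001], [-0.085, 0.996, 0.0], [-0.001, 0.0, -1.0]]
wrist_force: [-0.1, -0.2, -0.2]
grip_width: 0.2
grasp_force: 0.0
```

```bash
python3 - <<'E'
from h import *
go(tr("tin",-48,0,17),184.9)
E
```

```text
now [512.7 193.7  17. ] t 7.37 F [-0.1 -0.2 -0.2] w 0.2 
row [0.49, -0.02, -0.0] [0.0, 0.001, -0.0]
```

Emit:
step_arm --pt "0.2 0 0 0 0 0 0" --pt "0.4 0 0 0 0 0 0" --pt "0.5 0 0 0 0 0 0" --pt "0.5 0 0 0 0 0 0" --pt "0.5 0 0 0 0 0 0"

```text
time: 7.78
tool_pos: [508.6, 193.3, 16.7]
tool_rot: [[-0.996, -0.085, 0.001], [-0.085, 0.996, 0.0], [-0.001, 0.0, -1.0]]
wrist_force: [1.7, 0.4, 0.2]
grip_width: 0.3
grasp_force: 0.9
```

Emit:
step_arm --pt "-0.3 0 0 0 0 0 0" --pt "-1 0 0 0 0 0 0" --pt "-1 0 -3 0 0 0 3" --pt "-1 0 -6 0 0 0 8.5" --pt "-1 0 -10 0 0 0 8.5" --pt "-1 0 -12 0 0 0 8.5" --pt "-1 0 -12 0 0 0 8.5" --pt "-1 0 -12 0 0 0 8.5"

```text
time: 8.45
tool_pos: [519.3, 194.3, 138.0]
tool_rot: [[-0.996, -0.085, 0.003], [-0.085, 0.996, 0.001], [-0.003, 0.001, -1.0]]
wrist_force: [-0.8, 0.9, -0.4]
grip_width: 72.0
grasp_force: 0.0
```

```bash
python3 - <<'E'
from h import *
go(tr("bar",57,0,110),183.6)
E
```

```text
now [519.3 194.3 138. ] t 8.45 F [-0.8  0.9 -0.4] w 72.0 
row [-5.25, -15.88, 2.81] [0.001, 0.003, 0.022]
```

Emit:
step_arm --pt "-1.3 -4 0 0 0 0 8.5" --pt "-2.6 -8 0 0 0 0.02 8.5" --pt "-4 -12 0 0 0 0.02 8.5" --pt "-5.3 -15 0 0 0 0.02 8.5" --pt "-5.3 -15.9 0 0 0 0.02 8.5" --pt "-5.3 -15.9 0 0 0 0.02 8.5" --pt "-5.3 -15.9 0 0 0 0.02 8.5" --pt "-5.3 -15.9 0 0 0 0.02 8.5"

```text
time: 9.12
tool_pos: [583.3, 41.4, 135.0]
tool_rot: [[-0.998, -0.066, -0.003], [-0.066, 0.998, 0.001], [0.003, 0.001, -1.0]]
wrist_force: [-0.4, 0.1, -0.1]
grip_width: 85.0
grasp_force: 0.0
```

```bash
python3 - <<'E'
from h import *
snap("w3")
go(tr("bar",57,0,27),183.6)
find("wrist",[("bar_tray_face",22),("bar_tray_knob",46),("old_bar_1",9),("old_tin",9)])
E
```

```text
snap pose [583.3  41.4 135. ]
now [583.5  41.7 135.5] t 9.17 F [0.5 0.2 0.4] w 84.5 
row [-0.18, -0.13, 10.85] [0.001, -0.002, 0.004]
wrist bar_tray_knob 0.64 [256.  213.2] [595.   41.4]
wrist bar_tray_knob 0.49 [258.9  27.9] [463.7  34.7]
wrist bar_tray_knob 0.39 [429. 256.] [623.9 187.6]
wrist old_bar_1 0.97 [259.9 115.4] [523.   39.9]
wrist old_bar_1 0.72 [258.   29.5] [458.   33.9]
wrist old_tin 0.64 [451.4  61.4] [468.5 191.3]
```

View pics/w3.png

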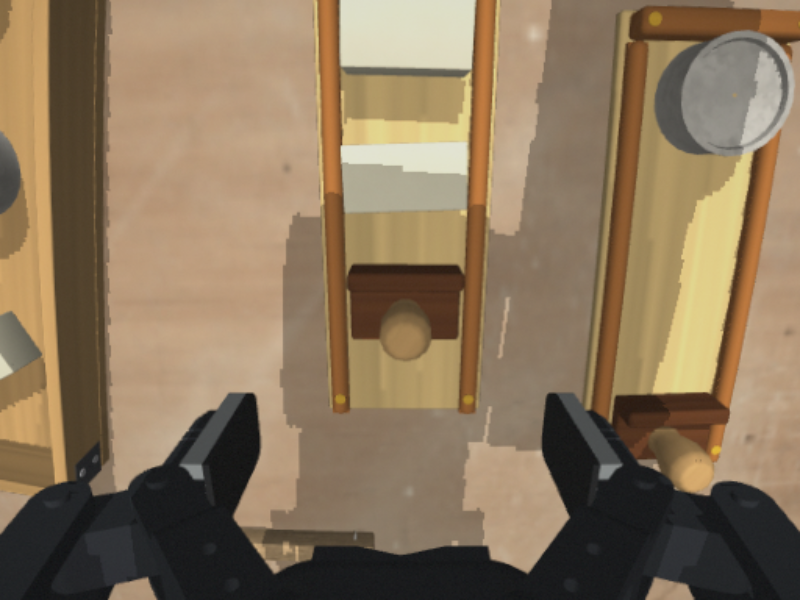

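```bash
python3 - <<'E'
from h import *
last(); s=.64
for n,p,z in [("pinL",(340,400),18),("pinR",(468,400),18),("knobtop",(405,330),58),("plate top front",(406,266),34),("bar2 front top",(404,145),35),("bar2 rear top",(406,212),35),("bar1 rear top",(405,70),35),("tinpin",(655,19),27),("tin lip inner top",(700,40),27),("tin c",(737,92),37),("tin front edge top",(743,31),37)]:
    q=at("wrist",(p[0]*s,p[1]*s),z); print(n,q.round(1),intray("tin" if n[:3]=="tin" else "bar",q))
E
```

```text
pinL [649.8   9.8  18. ] [119.6 -34.8]
pinR [644.9  84.6  18. ] [119.4  40.1]
knobtop [588.7  43.3  58. ] [60.6  2.5]
plate top front [563.4  42.3  34. ] [35.4  3.1]
bar2 front top [505.3  37.4  35. ] [-22.9   1.8]
bar2 rear top [536.4  40.5  35. ] [8.3 2.9]
bar1 rear top [472.6  35.6  35. ] [-55.6   2.1]
tinpin [439.9 149.5  27. ] [-119.4  -37.6]
tin lip inner top [446.6 173.   27. ] [-110.7  -14.8]
tin c [469.2 190.1  37. ] [-86.8   0.4]
tin front edge top [443.  187.1  37. ] [-113.1   -0.4]
```

```bash
sed -i 's/^TR=.*/TR={"tin":(555.7,197.2,4.9),"bar":(524.2,39.4,3.8)}/' h.py
python3 - <<'E'
from h import *
go(tr("bar",65,0,27),183.8)
E
```

```text
now [584.1  41.4 136.5] t 9.37 F [-0.5  0.7 -0.4] w 85.0 
row [-0.51, 0.2, 10.95] [0.0, 0.0, 0.001]
```

Emit:
step_arm --pt "-0.5 0.2 3 0 0 0 8.5" --pt "-0.5 0.2 6 0 0 0 8.5" --pt "-0.5 0.2 9 0 0 0 7" --pt "-0.5 0.2 10.5 0 0 0 6" --pt "-0.5 0.2 10.9 0 0 0 5" --pt "-0.5 0.2 10.9 0 0 0 2" --pt "-0.5 0.2 10.9 0 0 0 2" --pt "-0.5 0.2 10.9 0 0 0 2"

```text
time: 10.03
tool_pos: [590.1, 43.4, 28.5]
tool_rot: [[-0.998, -0.066, 0.002], [-0.066, 0.998, 0.001], [-0.002, 0.0, -1.0]]
wrist_force: [-0.1, -1.2, 0.9]
grip_width: 34.4
grasp_force: 0.0
```

Emit:
step_arm --pt "0 0 0 0 0 0 2" --pt "0 0 0 0 0 0 2" --pt "-1 0 0 0 0 0 2" --pt "-2 0 0 0 0 0 2" --pt "-3 0 0 0 0 0 2" --pt "-3.7 0 0 0 0 0 2" --pt "-4.1 0 0 0 0 0 2" --pt "-4.1 0 0 0 0 0 2"

```text
time: 10.7
tool_pos: [631.0, 46.5, 29.3]
tool_rot: [[-0.998, -0.066, 0.001], [-0.066, 0.998, 0.002], [-0.001, 0.002, -1.0]]
wrist_force: [-2.8, 4.5, 2.3]
grip_width: 24.8
grasp_force: 29.7
```

Emit:
step_arm --pt "0 0 0 0 0 0 4" --pt "0 0 0 0 0 0 8.5" --pt "0 0 0 0 0 0 8.5" --pt "0 0 -1 0 0 0 8.5" --pt "0 0 -4 0 0 0 8.5" --pt "0 0 -7.5 0 0 0 8.5" --pt "0 0 -7.5 0 0 0 6" --pt "0 0 -7.5 0 0 0 3"

```text
time: 11.37
tool_pos: [632.8, 44.7, 107.5]
tool_rot: [[-0.998, -0.065, 0.009], [-0.065, 0.998, -0.001], [-0.009, -0.001, -1.0]]
wrist_force: [0.4, 0.9, -0.9]
grip_width: 63.4
grasp_force: 0.0
```

```bash
python3 - <<'E'
from h import *
go(tr("bar",35,0,100),183.8)
E
```

```text
now [632.8  44.7 107.5] t 11.37 F [ 0.4  0.9 -0.9] w 63.4 
row [7.37, 0.18, 0.68] [-0.001, 0.009, -0.001]
```

Emit:
step_arm --pt "4 0.2 0 0 0 0 0" --pt "7 0.2 0 0 0 0 0" --pt "7.4 0.2 1 0 0 0 0" --pt "7.4 0.2 4 0 0 0 0" --pt "7.4 0.2 7 0 0 0 0" --pt "7.4 0.2 8.2 0 0 0 0" --pt "7.4 0.2 8.6 0 0 0 0" --pt "7.4 0.2 8.6 0 0 0 0"

```text
time: 12.03
tool_pos: [555.4, 42.2, 14.9]
tool_rot: [[-0.998, -0.065, -0.003], [-0.065, 0.998, 0.0], [0.003, 0.0, -1.0]]
wrist_force: [-0.5, -0.3, 0.0]
grip_width: 0.1
grasp_force: 0.0
```

Emit:
step_arm --pt "1 0 0 0 0 0 0" --pt "2 0 0 0 0 0 0" --pt "3 0 0 0 0 0 0" --pt "4 0 0 0 0 0 0" --pt "5 0 0 0 0 0 0" --pt "6 0 0 0 0 0 0" --pt "6.7 0 0 0 0 0 0" --pt "6.7 0 0 0 0 0 0"

```text
time: 12.7
tool_pos: [489.1, 37.8, 17.2]
tool_rot: [[-0.998, -0.065, 0.002], [-0.065, 0.998, -0.0], [-0.002, -0.0, -1.0]]
wrist_force: [1.3, -0.5, 1.7]
grip_width: -0.1
grasp_force: 0.7
```

```bash
python3 - <<'E'
from h import *
go(tr("bar",-40,0,17),183.8)
E
```

```text
now [489.1  37.8  17.2] t 12.7 F [ 1.3 -0.5  1.7] w -0.1 
row [0.48, -0.08, 0.02] [-0.0, 0.002, -0.001]
```

Emit:
step_arm --pt "0.2 0 0 0 0 0 0" --pt "0.4 0 0 0 0 0 0" --pt "0.5 0 0 0 0 0 0" --pt "0.5 0 0 0 0 0 0"

```text
time: 13.03
tool_pos: [489.0, 37.7, 18.4]
tool_rot: [[-0.998, -0.065, 0.011], [-0.065, 0.998, 0.001], [-0.011, -0.0, -1.0]]
wrist_force: [9.1, 0.6, -0.7]
grip_width: 0.1
grasp_force: 4.6
```

Emit:
step_arm --pt "-0.5 0 0 0 0 0 0" --pt "-1 0 0 0 0 0 0" --pt "-1 -1 -4 0 0 0 3" --pt "-1 -5 -8 0 0 0 8.5" --pt "-1 -9 -12 0 0 0 8.5" --pt "-1 -13 -16 0 0 0 8.5" --pt "-1 -17 -20 0 0 0 8.5" --pt "-1 -20 -22 0 0 0 8.5"

```text
time: 13.7
tool_pos: [504.1, -121.6, 202.5]
tool_rot: [[-0.998, -0.066, -0.002], [-0.066, 0.998, 0.001], [0.002, 0.001, -1.0]]
wrist_force: [0.8, 0.3, -0.9]
grip_width: 71.9
grasp_force: 0.0
```

```bash
python3 - <<'E'
from h import *
go((470,-225,290),180)
E
```

```text
now [ 504.1 -121.6  202.5] t 13.7 F [ 0.8  0.3 -0.9] w 71.9 
row [4.09, -10.08, -8.75] [0.001, -0.002, 0.066]
```

Emit:
step_arm --pt "1.5 -4 -2 0 0 0.06 8.5" --pt "3 -8 -5 0 0 0.066 8.5" --pt "4.1 -10.1 -8.7 0 0 0.066 8.5" --pt "4.1 -10.1 -8.7 0 0 0.066 8.5" --pt "4.1 -10.1 -8.7 0 0 0.066 8.5" --pt "4.1 -10.1 -8.7 0 0 0.066 8.5" --pt "4.1 -10.1 -8.7 0 0 0.066 8.5" --pt "4.1 -10.1 -8.7 0 0 0.066 8.5"

```text
time: 14.37
tool_pos: [470.1, -222.8, 285.9]
tool_rot: [[-1.0, -0.001, -0.004], [-0.001, 1.0, 0.003], [0.004, 0.003, -1.0]]
wrist_force: [0.4, -0.2, -0.5]
grip_width: 84.7
grasp_force: 0.0
```

```bash
python3 - <<'E'
from h import *
im=snap("w4")
find("wrist",[("new_tin_1",8),("new_bar_1",8),("thread_tin",8),("offcut",8),("crate",0)])
go((470,-225,290),180)
E
```

```text
snap pose [ 470.1 -222.8  285.9]
wrist new_tin_1 0.69 [197.3 185.7] [ 513.4 -304. ]
wrist new_tin_1 0.68 [272.6 194.3] [ 525.8 -200.1]
wrist new_bar_1 0.83 [190.9 262.6] [ 632.9 -320.5]
wrist new_bar_1 0.73 [443.9 274. ] [655.7  68.5]
wrist thread_tin 0.97 [284.6 110.7] [ 413.1 -186.3]
wrist offcut 0.56 [200.4  99.3] [ 398.7 -294. ]
wrist offcut 0.51 [194.7 184.7] [ 511.9 -307.5]
wrist crate 0.63 [234.9 189.3] [ 521.  -252.8]
now [ 470.4 -223.7  287.9] t 14.67 F [-0.2  0.7 -0.1] w 85.1 
row [0.04, -0.13, -0.21] [0.001, -0.001, 0.0]
```

View pics/w4.png

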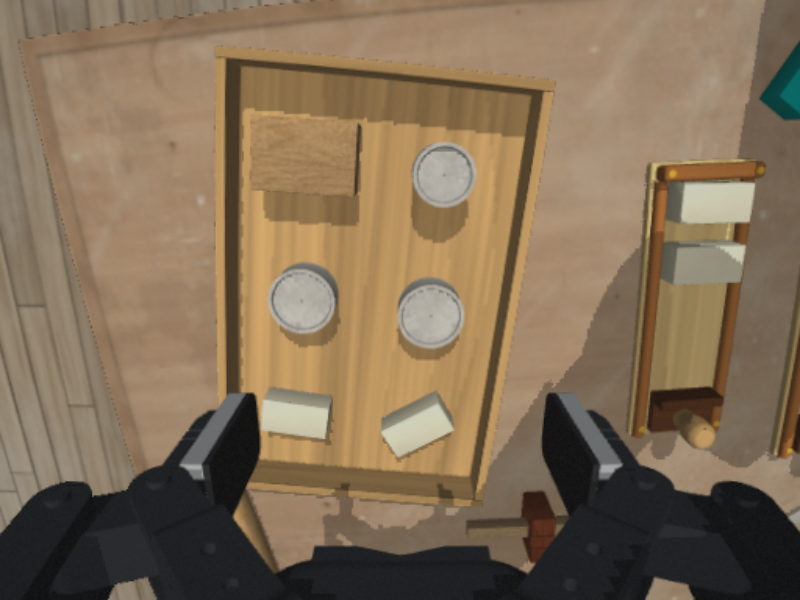

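```bash
python3 - <<'E'
from h import *
last(); s=.64
pts=[("lipL",(672,173),27),("lipR",(760,169),27),("rL",(640,430),18),("rR",(715,426),18),("b1fl",(668,184),35),("b1fr",(752,181),35),("b1rl",(674,222),35),("b1rr",(752,220),35),("b2fl",(672,244),35),("b2fr",(746,241),35),("b2rl",(668,284),35),("b2rr",(743,282),35),("knob",(702,440),58),("platefront top",(688,392),34)]
for n,p,z in pts:
    q=at("wrist",(p[0]*s,p[1]*s),z); print(n,q.round(1),intray("bar",q))
# crate objects
for n,p,z in [("tinA",(302,300),36),("tinB",(431,314),36),("thread",(444,175),46),
  ("barA",(297,411),34),("barB",(417,425),34),("wL",(233,60),45),("wR",(540,90),45)]:
    q=at("wrist",(p[0]*s,p[1]*s),z); print(n,q.round(1))
for n,c in [("A",[(264,400),(270,389),(332,401),(327,439),(262,426)]),("B",[(382,428),(437,393),(453,428),(402,457)])]:
    print(n,[at("wrist",(a*s,b*s),34)[:2].round(1).tolist() for a,b in c])
crop=np.load("last.npz")["im"]
cv2.imwrite("pics/c4.png",np.hstack([cv2.resize(crop[90:200,400:510],(400,400),interpolation=2),cv2.resize(crop[235:305,160:300],(400,200),interpolation=2).repeat(2,0)]))
E
```

```text
lipL [410.3  -5.3  27. ] [-116.6  -37.1]
lipR [405.5  68.9  27. ] [-116.5   37.4]
rL [650.4   7.9  18. ] [123.8 -39.8]
rR [647.6  83.1  18. ] [126.1  35.4]
b1fl [418.5 -11.7  35. ] [-108.9  -44. ]
b1fr [414.7  58.1  35. ] [-108.    25.9]
b1rl [448.4  -2.2  35. ] [-78.4 -36.4]
b1rr [445.9  64.3  35. ] [-76.5  30. ]
b2fl [466.4  -1.   35. ] [-60.4 -36.5]
b2fr [463.2  62.6  35. ] [-59.3  27.1]
b2rl [500.2   1.   35. ] [-26.5 -36.7]
b2rr [498.3  67.1  35. ] [-24.   29.4]
knob [636.8  44.   58. ] [112.6  -2.8]
platefront top [601.7  37.7  34. ] [77.2 -6.9]
tinA [ 513.8 -304.3   36. ]
tinB [ 526.1 -197.3   36. ]
thread [ 412.8 -190.2   46. ]
barA [ 618.7 -315.7   34. ]
barB [ 632.9 -207.8   34. ]
wL [ 331.6 -342.5   45. ]
wR [ 352.1 -121.9   45. ]
A [[607.8, -344.6], [596.8, -338.2], [608.5, -283.7], [647.7, -290.0], [634.4, -348.8]]
B [[636.0, -239.5], [600.6, -190.4], [636.2, -175.0], [666.9, -221.3]]
```

View pics/c4.png

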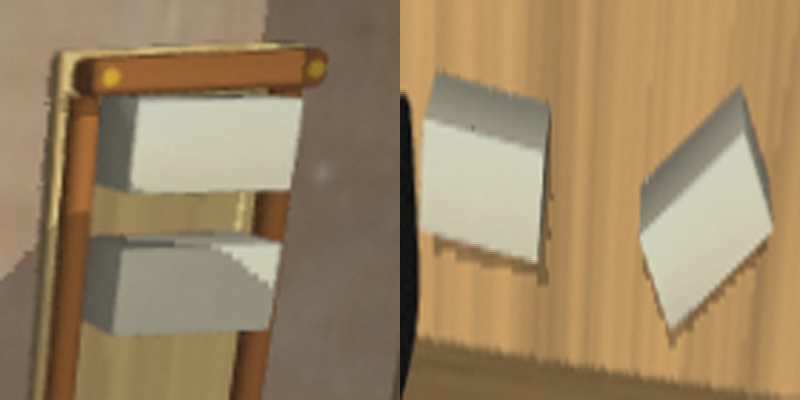

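```bash
sed -i 's/^TR=.*/TR={"tin":(555.7,197.2,4.9),"bar":(528.3,38.5,3.7)}/' h.py
python3 - <<'E'
from h import *
last()
for n,c in [("A",[(169.8,256),(210,261.2),(208.3,280.9),(167.7,275.2)]),("B",[(244,276.6),(280.8,263),(290.2,275.3),(255.2,292.7)])]:
    q=np.array([at("wrist",p,34)[:2] for p in c]); l=(q[1]-q[0]+q[2]-q[3])/2; w=(q[3]-q[0]+q[2]-q[1])/2
    print(n,q.mean(0).round(1),np.hypot(*l).round(1),np.hypot(*w).round(1),"long dir",np.degrees(np.arctan2(l[1],l[0])).round(1),"short",np.degrees(np.arctan2(w[1],w[0])).round(1))
print(monitor.get_obs()["qpos"].round(2))
go((526,-198.5,80),90)
E
```

```text
A [ 627.4 -317.9] 57.4 31.7 long dir 81.5 short -8.8
B [ 641.2 -206.9] 56.8 27.7 long dir 116.5 short 32.5
[-0.55  0.02  1.33  0.    1.79 -2.12]
now [ 470.4 -223.7  287.9] t 14.67 F [-0.2  0.7 -0.1] w 85.1 
row [-5.57, 2.5, 20.78] [-0.0, -0.001, 1.571]
```

Emit:
step_arm --pt "-1 0.5 3 0 0 0.12 8.5" --pt "-2 1 6 0 0 0.24 8.5" --pt "-3 1.5 9 0 0 0.36 8.5" --pt "-4 2 12 0 0 0.48 8.5" --pt "-5 2.5 14 0 0 0.6 8.5" --pt "-5.6 2.5 16 0 0 0.72 8.5" --pt "-5.6 2.5 17 0 0 0.84 8.5" --pt "-5.6 2.5 18 0 0 0.96 8.5"

```text
time: 15.33
tool_pos: [526.1, -198.5, 106.5]
tool_rot: [[-0.569, 0.823, -0.002], [0.823, 0.569, 0.001], [0.002, -0.001, -1.0]]
wrist_force: [0.1, 0.1, 0.0]
grip_width: 85.3
grasp_force: 0.0
```

Emit:
step_arm --pt "0 0 0 0 0 0.12 8" --pt "0 0 0 0 0 0.24 7.6" --pt "0 0 0 0 0 0.36 7.6" --pt "0 0 0 0 0 0.48 7.6" --pt "0 0 0 0 0 0.61 7.6" --pt "0 0 0 0 0 0.61 7.6" --pt "0 0 0 0 0 0.61 7.6" --pt "0 0 0 0 0 0.61 7.6"

```text
time: 16.0
tool_pos: [526.5, -199.2, 108.4]
tool_rot: [[-0.003, 1.0, -0.0], [1.0, 0.003, 0.0], [0.0, -0.0, -1.0]]
wrist_force: [0.1, 0.1, 0.1]
grip_width: 76.1
grasp_force: 0.0
```

```bash
python3 - <<'E'
from h import *
snap()
find("wrist",[("new_tin_1",8)])
go((526,-198.5,16),90)
E
```

```text
snap pose [ 526.5 -199.2  108.4]
wrist new_tin_1 0.89 [243.5 307. ] [ 515.2 -307.5]
wrist new_tin_1 0.67 [259.3 192.5] [ 529.1 -198.1]
now [ 526.4 -199.3  108.4] t 16.1 F [0.2 0.4 0.2] w 76.1 
row [0.07, -0.04, 9.24] [-0.0, -0.0, 0.002]
```

Emit:
step_arm --pt "0.1 0.15 3 0 0 0 7.6" --pt "0.1 0.15 6 0 0 0 7.6" --pt "0.1 0.15 8 0 0 0 7.6" --pt "0.1 0.15 9 0 0 0 7.6" --pt "0.1 0.15 9.2 0 0 0 7.6" --pt "0.1 0.15 9.2 0 0 0 5" --pt "0.1 0.15 9.2 0 0 0 5" --pt "0.1 0.15 9.2 0 0 0 5" --grip_force 45

```text
time: 16.77
tool_pos: [529.5, -199.1, 18.7]
tool_rot: [[-0.0, 1.0, 0.004], [1.0, 0.0, -0.002], [-0.002, 0.004, -1.0]]
wrist_force: [-0.3, 0.9, -1.2]
grip_width: 53.6
grasp_force: 47.3
```

Emit:
step_arm --pt "0 0 0 0 0 0 5" --pt "0 0 -1 0 0 0 5" --pt "0 0 -3 0 0 0 5" --pt "0 0 -6 0 0 0 5" --pt "0 0 -9 0 0 0 5" --pt "0 0 -11 0 0 0 5" --pt "0 0 -11 0 0 0 5" --pt "0 0 -11 0 0 0 5"

```text
time: 17.43
tool_pos: [528.9, -198.7, 128.8]
tool_rot: [[-0.0, 1.0, 0.004], [1.0, 0.0, -0.002], [-0.002, 0.004, -1.0]]
wrist_force: [-0.4, 0.6, -0.8]
grip_width: 53.9
grasp_force: 47.7
```

```bash
python3 - <<'E'
from h import *
go(tr("tin",15,0,130),184.9)
E
```

```text
now [ 528.9 -198.7  128.8] t 17.43 F [-0.4  0.6 -0.8] w 53.9 
row [39.72, 4.18, -0.18] [0.002, 0.005, -1.656]
```

Emit:
step_arm --pt "3.5 0 0 0 0 -0.12 5" --pt "7 0 0 0 0 -0.24 5" --pt "10.5 0 0 0 0 -0.36 5" --pt "14 0 0 0 0 -0.48 5" --pt "17.5 0 0 0 0 -0.6 5" --pt "21 0 0 0 0 -0.72 5" --pt "24.5 0 0 0 0 -0.84 5" --pt "28 0 0 0 0 -0.96 5"

```text
time: 18.1
tool_pos: [526.1, 83.3, 124.0]
tool_rot: [[-0.823, 0.569, -0.004], [0.569, 0.823, -0.0], [0.004, -0.003, -1.0]]
wrist_force: [-0.1, -0.7, -1.6]
grip_width: 53.7
grasp_force: 47.7
```

```bash
python3 - <<'E'
from h import *
go(tr("tin",-26,0,130),184.9)
E
```

```text
now [526.1  83.3 124. ] t 18.1 F [-0.1 -0.7 -1.6] w 53.7 
row [6.05, 9.4, -0.6] [-0.001, -0.004, -0.69]
```

Emit:
step_arm --pt "2 3 0 0 0 -0.12 5" --pt "4 6 0 0 0 -0.24 5" --pt "6 9 0 0 0 -0.36 5" --pt "6.05 9.4 0 0 0 -0.48 5" --pt "6.05 9.4 0 0 0 -0.6 5" --pt "6.05 9.4 0 0 0 -0.69 5" --pt "6.05 9.4 0 0 0 -0.69 5" --pt "6.05 9.4 0 0 0 -0.69 5"

```text
time: 18.77
tool_pos: [531.1, 193.2, 124.4]
tool_rot: [[-0.997, -0.077, -0.004], [-0.077, 0.997, -0.001], [0.004, -0.001, -1.0]]
wrist_force: [0.4, 0.9, -1.5]
grip_width: 53.5
grasp_force: 47.7
```

```bash
python3 - <<'E'
from h import *
go(tr("tin",-26,0,21),184.9)
E
```

```text
now [531.1 193.2 124.4] t 18.77 F [ 0.4  0.9 -1.5] w 53.5 
row [0.08, 0.2, 10.34] [-0.001, -0.004, -0.009]
```

Emit:
step_arm --pt "0 0.1 2 0 0 -0.005 5" --pt "0 0.1 5 0 0 -0.005 5" --pt "0 0.1 8 0 0 -0.005 5" --pt "0 0.1 9 0 0 -0.005 5" --pt "0 0.1 9 0 0 -0.005 5" --pt "0 0.1 9 0 0 -0.005 5"

```text
time: 19.27
tool_pos: [531.9, 194.1, 36.2]
tool_rot: [[-0.997, -0.083, -0.001], [-0.083, 0.997, -0.0], [0.001, -0.0, -1.0]]
wrist_force: [0.4, -0.6, -0.5]
grip_width: 53.3
grasp_force: 47.8
```

```bash
python3 - <<'E'
from h import *
go(tr("tin",-26,0,20),184.9)
E
```

```text
now [531.9 194.1  36.2] t 19.27 F [ 0.4 -0.6 -0.5] w 53.3 
row [0.21, 0.1, 1.62] [-0.0, -0.001, -0.003]
```

Emit:
step_arm --pt "0.1 0.1 0.7 0 0 0 5" --pt "0.1 0.1 1.3 0 0 0 5" --pt "0.1 0.1 1.55 0 0 0 5" --pt "0.1 0.1 1.6 0 0 0 5" --pt "0.1 0.1 1.6 0 0 0 5" --pt "0.1 0.1 1.6 0 0 0 7" --pt "0.1 0.1 1.6 0 0 0 7.6" --pt "0.1 0.1 1.6 0 0 0 7.6"

```text
time: 19.93
tool_pos: [531.6, 195.4, 21.1]
tool_rot: [[-0.996, -0.084, 0.001], [-0.084, 0.996, 0.0], [-0.001, 0.0, -1.0]]
wrist_force: [0.7, 0.1, -0.4]
grip_width: 75.7
grasp_force: 0.0
```

Emit:
step_arm --pt "0 0 -1 0 0 0 7.6" --pt "0 0 -4 0 0 0 7.6" --pt "0 0 -8 0 0 0 7.6" --pt "0 -4 -10 0 0 0.12 7.6" --pt "0 -8 -11 0 0 0.24 7.6" --pt "0 -12 -11 0 0 0.36 7.6" --pt "0 -16 -11 0 0 0.48 7.6" --pt "0 -20 -11 0 0 0.6 7.6"

```text
time: 20.6
tool_pos: [548.4, -5.8, 132.5]
tool_rot: [[-0.867, 0.498, 0.003], [0.498, 0.867, -0.0], [-0.003, 0.001, -1.0]]
wrist_force: [1.5, 0.6, 0.2]
grip_width: 75.8
grasp_force: 0.0
```

```bash
python3 - <<'E'
from h import *
go((514.5,-305,130),90)
E
```

```text
now [548.4  -5.8 132.5] t 20.6 F [1.5 0.6 0.2] w 75.8 
row [-11.96, -27.64, 0.25] [0.003, 0.002, 1.05]
```

Emit:
step_arm --pt "-1.6 -3.6 0 0 0 0.12 7.6" --pt "-3.2 -7.2 0 0 0 0.24 7.6" --pt "-4.8 -11 0 0 0 0.36 7.6" --pt "-6.4 -14.6 0 0 0 0.48 7.6" --pt "-8 -18.2 0 0 0 0.6 7.6" --pt "-9.6 -22 0 0 0 0.72 7.6" --pt "-11.2 -25.5 0 0 0 0.84 7.6" --pt "-12 -27.6 0 0 0 0.96 7.6"

```text
time: 21.27
tool_pos: [515.5, -307.6, 131.6]
tool_rot: [[-0.086, 0.996, 0.001], [0.996, 0.086, -0.003], [-0.003, 0.001, -1.0]]
wrist_force: [0.4, -0.1, -0.6]
grip_width: 75.9
grasp_force: 0.0
```

Emit:
step_arm --pt "0 0 0.5 0 0 0.08 7.6" --pt "0 0 1 0 0 0.08 7.6" --pt "0 0 1 0 0 0.08 7.6" --pt "0 0 1 0 0 0.08 7.6" --pt "0 0 1 0 0 0.08 7.6"

```text
time: 21.68
tool_pos: [516.5, -302.3, 120.8]
tool_rot: [[-0.018, 1.0, 0.0], [1.0, 0.018, 0.0], [0.0, 0.0, -1.0]]
wrist_force: [-0.4, -0.1, -0.4]
grip_width: 75.7
grasp_force: 0.0
```

```bash
python3 - <<'E'
from h import *
snap()
find("wrist",[("new_tin_1",8),("new_bar_1",8)])
go((514.5,-305,17),90)
E
```

```text
snap pose [ 516.5 -302.3  120.8]
wrist new_tin_1 0.59 [254.3 193.2] [ 515.1 -305.8]
wrist new_bar_1 0.97 [418.7  75.3] [ 640.2 -208.5]
wrist new_bar_1 0.72 [384.1 210.4] [ 627.6 -319.5]
now [ 516.6 -302.6  121. ] t 21.83 F [-0.1  0.8  0.6] w 76.1 
row [-0.24, -0.22, 10.4] [0.001, 0.0, 0.017]
```

Emit:
step_arm --pt "-0.25 -0.15 3 0 0 0.015 7.6" --pt "-0.25 -0.15 6 0 0 0.015 7.6" --pt "-0.25 -0.15 9 0 0 0.015 7.6" --pt "-0.25 -0.15 10 0 0 0.015 7.6" --pt "-0.25 -0.15 10.3 0 0 0.015 7.6" --pt "-0.25 -0.15 10.3 0 0 0.015 5" --pt "-0.25 -0.15 10.3 0 0 0.015 5" --pt "-0.25 -0.15 10.3 0 0 0.015 5" --grip_force 45

```text
time: 22.5
tool_pos: [516.5, -306.9, 20.3]
tool_rot: [[-0.0, 1.0, 0.004], [1.0, 0.0, -0.003], [-0.003, 0.004, -1.0]]
wrist_force: [-0.2, 0.2, -0.1]
grip_width: 53.6
grasp_force: 47.3
```

Emit:
step_arm --pt "0 0 0 0 0 0 5" --pt "0 0 -1 0 0 0 5" --pt "0 0 -3 0 0 0 5" --pt "0 0 -6 0 0 0 5" --pt "0 0 -9 0 0 0 5" --pt "0 0 -11 0 0 0 5" --pt "0 0 -11 0 0 0 5" --pt "0 0 -11 0 0 0 5"

```text
time: 23.17
tool_pos: [515.7, -306.5, 130.3]
tool_rot: [[-0.0, 1.0, 0.004], [1.0, 0.0, -0.003], [-0.003, 0.004, -1.0]]
wrist_force: [0.3, -0.0, -1.3]
grip_width: 53.3
grasp_force: 47.6
```

```bash
python3 - <<'E'
from h import *
go(tr("tin",37,0,130),184.9)
E
```

```text
now [ 515.7 -306.5  130.3] t 23.17 F [ 0.3 -0.  -1.3] w 53.3 
row [50.69, 7.69, -0.09] [0.001, 0.006, -1.656]
```

Emit:
step_arm --pt "3.6 0.5 0 0 0 -0.12 5" --pt "7.2 1 0 0 0 -0.24 5" --pt "10.8 1.5 0 0 0 -0.36 5" --pt "14.4 2 0 0 0 -0.48 5" --pt "18 2.5 0 0 0 -0.6 5" --pt "21.6 3 0 0 0 -0.72 5" --pt "25.2 3.5 0 0 0 -0.84 5" --pt "28.8 4 0 0 0 -0.96 5"

```text
time: 23.83
tool_pos: [553.3, -15.9, 125.4]
tool_rot: [[-0.822, 0.569, -0.004], [0.569, 0.822, 0.001], [0.003, -0.002, -1.0]]
wrist_force: [1.3, -0.0, -0.7]
grip_width: 54.0
grasp_force: 47.6
```

```bash
python3 - <<'E'
from h import *
go(tr("tin",38,0,130),184.9)
E
```

```text
now [553.3 -15.9 125.4] t 23.83 F [ 1.3 -0.  -0.7] w 54.0 
row [9.0, 20.08, -0.47] [-0.0, -0.004, -0.691]
```

Emit:
step_arm --pt "1.5 3.4 0 0 0 -0.12 5" --pt "3 6.8 0 0 0 -0.24 5" --pt "4.5 10.2 0 0 0 -0.36 5" --pt "6 13.6 0 0 0 -0.48 5" --pt "7.5 17 0 0 0 -0.6 5" --pt "9 19.5 0 0 0 -0.69 5" --pt "9 20 0 0 0 -0.69 5" --pt "9 20 0 0 0 -0.69 5"

```text
time: 24.5
tool_pos: [594.6, 199.5, 125.0]
tool_rot: [[-0.997, -0.082, -0.004], [-0.082, 0.997, -0.001], [0.004, -0.001, -1.0]]
wrist_force: [-0.4, -0.2, -1.3]
grip_width: 53.5
grasp_force: 47.6
```

Emit:
step_arm --pt "0 0 2 0 0 0 5" --pt "0 0 4 0 0 0 5" --pt "0 0 6 0 0 0 5" --pt "0 0 7.5 0 0 0 5" --pt "0 0 8 0 0 0 5" --pt "0 0 8 0 0 0 5" --pt "0 0 8 0 0 0 5"

```text
time: 25.08
tool_pos: [595.7, 196.6, 47.4]
tool_rot: [[-0.997, -0.078, -0.001], [-0.078, 0.997, -0.0], [0.001, -0.0, -1.0]]
wrist_force: [-0.1, 0.2, -1.6]
grip_width: 53.8
grasp_force: 47.6
```

```bash
python3 - <<'E'
from h import *
go(tr("tin",39,0,22),184.9)
E
```

```text
now [595.7 196.6  47.4] t 25.08 F [-0.1  0.2 -1.6] w 53.8 
row [0.08, 0.4, 2.54] [-0.0, -0.001, -0.008]
```

Emit:
step_arm --pt "0.1 0.4 1 0 0 -0.01 5" --pt "0.1 0.4 1.8 0 0 -0.01 5" --pt "0.1 0.4 2.3 0 0 -0.01 5" --pt "0.1 0.4 2.5 0 0 -0.01 5" --pt "0.1 0.4 2.5 0 0 -0.01 5" --pt "0.1 0.4 2.5 0 0 -0.01 7" --pt "0.1 0.4 2.5 0 0 -0.01 7.6" --pt "0.1 0.4 2.5 0 0 -0.01 7.6"

```text
time: 25.75
tool_pos: [595.0, 201.8, 23.3]
tool_rot: [[-0.996, -0.089, 0.002], [-0.089, 0.996, 0.0], [-0.002, 0.0, -1.0]]
wrist_force: [-0.1, 0.3, -0.6]
grip_width: 76.0
grasp_force: 0.0
```

Emit:
step_arm --pt "0 0 -1 0 0 0 7.6" --pt "0 0 -4 0 0 0 7.6" --pt "0 0 -8 0 0 0 7.6" --pt "0 0 -11 0 0 0 7.6" --pt "0 0 -11 0 0 0 7.6" --pt "0 0 -11 0 0 0 7.6" --pt "0 0 -11 0 0 0 7.6"

```text
time: 26.33
tool_pos: [594.4, 201.5, 133.1]
tool_rot: [[-0.996, -0.089, 0.001], [-0.089, 0.996, 0.0], [-0.001, 0.0, -1.0]]
wrist_force: [-1.0, -0.3, 0.5]
grip_width: 75.9
grasp_force: 0.0
```

```bash
python3 - <<'E'
from h import *
snap("w5")
find("wrist",[("new_tin_1",9),("tin_tray_face",22),("tin_tray_knob",46)])
go(tr("tin",106,0,100),184.9)
E
```

```text
snap pose [594.4 201.5 133.1]
wrist new_tin_1 0.98 [257.7 182. ] [590.8 201.8]
wrist new_tin_1 0.98 [252.7 110.8] [531.3 192.3]
wrist new_tin_1 0.69 [ 75.1 190.4] [612.8  39.8]
wrist new_tin_1 0.44 [257.4 139.8] [554.4 198.2]
wrist tin_tray_face 0.69 [253.3 236.1] [636.4 202. ]
wrist tin_tray_face 0.66 [254.  278.1] [678.6 206.2]
wrist tin_tray_knob 0.66 [257.  277.5] [662.5 207.5]
now [593.4 201.3 130.4] t 26.53 F [0.4 0.6 0.1] w 76.1 
row [-6.82, -0.11, 3.02] [-0.0, -0.004, 0.004]
```

View pics/w5.png

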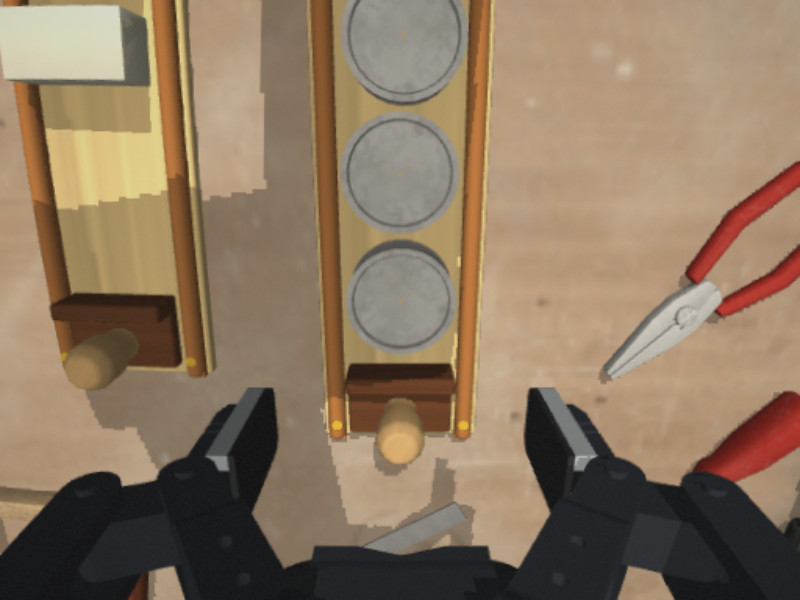

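Three tins stand in a row at (405,38), (400,172) and (402,300), with the follower behind them. Next I close this row.

Emit:
step_arm --pt "-3 0 0 0 0 0 8.5" --pt "-6 0 0 0 0 0 8.5" --pt "-6.8 0 2 0 0 0 8.5" --pt "-6.8 0 5 0 0 0 8.5" --pt "-6.8 0 8 0 0 0 8.5" --pt "-6.8 0 10 0 0 0 8" --pt "-6.8 0 10.4 0 0 0 5" --pt "-6.8 0 10.4 0 0 0 2" --grip_force 30

```text
time: 27.2
tool_pos: [659.9, 207.1, 24.6]
tool_rot: [[-0.996, -0.089, -0.007], [-0.089, 0.996, -0.001], [0.007, -0.001, -1.0]]
wrist_force: [-0.0, -0.4, 0.8]
grip_width: 57.8
grasp_force: 0.0
```

Emit:
step_arm --pt "0 0 0 0 0 0 2" --pt "0 0 0 0 0 0 2" --pt "0 0 0 0 0 0 2" --pt "0.6 0 0 0 0 0 2" --pt "1.2 0 0 0 0 0 2" --pt "1.8 0 0 0 0 0 2" --pt "2.2 0 0 0 0 0 2" --pt "2.2 0 0 0 0 0 2"

```text
time: 27.87
tool_pos: [640.6, 205.3, 31.4]
tool_rot: [[-0.996, -0.089, 0.004], [-0.089, 0.996, -0.0], [-0.004, -0.001, -1.0]]
wrist_force: [-0.0, -2.1, 7.1]
grip_width: 24.4
grasp_force: 30.0
```

Emit:
step_arm --pt "0.1 0 0 0 0 0 2" --pt "0.2 0 0 0 0 0 2" --pt "0.3 0 0 0 0 0 2" --pt "0.3 0 0 0 0 0 2" --pt "0.3 0 0 0 0 0 2"

```text
time: 28.28
tool_pos: [638.7, 205.1, 31.4]
tool_rot: [[-0.996, -0.089, 0.006], [-0.089, 0.996, 0.0], [-0.006, -0.0, -1.0]]
wrist_force: [1.3, -2.0, 5.0]
grip_width: 24.5
grasp_force: 29.9
```

```bash
python3 - <<'E'
from h import *
go(tr("tin",80,0,27),184.9)
E
```

```text
now [638.7 205.1  31.4] t 28.28 F [ 1.3 -2.   5. ] w 24.5 
row [0.34, -0.08, 0.43] [-0.0, 0.006, 0.003]
```

Keep pushing until contact builds.

Emit:
step_arm --pt "0.1 0 0 0 0 0 2" --pt "0.2 0 0 0 0 0 2" --pt "0.3 0 0 0 0 0 2" --pt "0.4 0 0 0 0 0 2" --pt "0.4 0 0 0 0 0 2" --pt "0.4 0 0 0 0 0 2"

```text
time: 28.78
tool_pos: [635.1, 204.8, 31.4]
tool_rot: [[-0.996, -0.089, 0.006], [-0.089, 0.996, 0.0], [-0.006, -0.0, -1.0]]
wrist_force: [3.0, -2.9, 6.7]
grip_width: 24.2
grasp_force: 30.0
```

Emit:
step_arm --pt "0.1 0 0 0 0 0 2" --pt "0.2 0 0 0 0 0 2" --pt "0.2 0 0 0 0 0 2" --pt "0.2 0 0 0 0 0 2"

```text
time: 29.12
tool_pos: [634.2, 204.7, 31.4]
tool_rot: [[-0.996, -0.089, 0.009], [-0.089, 0.996, 0.001], [-0.009, -0.0, -1.0]]
wrist_force: [4.7, -2.6, 4.3]
grip_width: 24.7
grasp_force: 29.8
```

Emit:
step_arm --pt "0.1 0 0 0 0 0 2" --pt "0.2 0 0 0 0 0 2" --pt "0.3 0 0 0 0 0 2" --pt "0.3 0 0 0 0 0 2" --pt "0.3 0 0 0 0 0 2"

```text
time: 29.53
tool_pos: [632.7, 204.6, 31.5]
tool_rot: [[-0.996, -0.089, 0.012], [-0.089, 0.996, 0.001], [-0.013, 0.0, -1.0]]
wrist_force: [9.8, -1.3, 2.8]
grip_width: 24.4
grasp_force: 29.6
```

Emit:
step_arm --pt "0.1 0 0 0 0 0 2" --pt "0.2 0 0 0 0 0 2" --pt "0.2 0 0 0 0 0 2" --pt "0.2 0 0 0 0 0 2"

```text
time: 29.87
tool_pos: [632.1, 204.5, 31.5]
tool_rot: [[-0.996, -0.088, 0.016], [-0.088, 0.996, 0.002], [-0.016, 0.0, -1.0]]
wrist_force: [14.2, -0.3, -0.3]
grip_width: 24.5
grasp_force: 29.6
```

Emit:
step_arm --pt "0 0 0 0 0 0 4" --pt "0 0 0 0 0 0 8.5" --pt "0 0 0 0 0 0 8.5" --pt "0 0 -1 0 0 0 8.5" --pt "0 0 -4 0 0 0 8.5" --pt "0 0 -8 0 0 0 8.5" --pt "0.5 -2 -11 0 0 0 8.5" --pt "2 -4 -11 0 0 0 8.5"

```text
time: 30.53
tool_pos: [613.6, 164.3, 147.6]
tool_rot: [[-0.996, -0.091, 0.014], [-0.091, 0.996, 0.003], [-0.014, 0.002, -1.0]]
wrist_force: [0.8, -0.6, 1.5]
grip_width: 84.7
grasp_force: 0.0
```

```bash
python3 - <<'E'
from h import *
go((575,180,250),184.9)
E
```

```text
now [613.6 164.3 147.6] t 30.53 F [ 0.8 -0.6  1.5] w 84.7 
row [3.56, 1.94, -10.29] [0.002, 0.014, 0.006]
```

```bash
python3 - <<'E'
from h import *
go((627.5,-318.5,150),81)
E
```

```text
now [613.6 164.3 147.6] t 30.53 F [ 0.8 -0.6  1.5] w 84.7 
row [3.03, -48.2, -0.37] [0.014, 0.008, 1.819]
```

Emit:
step_arm --pt "0.3 -3.4 0 0 0 0.12 6" --pt "0.6 -6.8 0 0 0 0.24 6" --pt "0.9 -10.2 0 0 0 0.36 6" --pt "1.2 -13.6 0 0 0 0.48 6" --pt "1.4 -17 0 0 0 0.6 6" --pt "1.6 -20.4 0 0 0 0.72 6" --pt "1.8 -23.8 0 0 0 0.84 6" --pt "2 -27.2 0 0 0 0.96 6"

```text
time: 31.2
tool_pos: [612.8, -110.6, 138.4]
tool_rot: [[-0.64, 0.768, -0.002], [0.768, 0.64, 0.001], [0.003, -0.001, -1.0]]
wrist_force: [0.9, -0.3, 0.1]
grip_width: 59.8
grasp_force: 0.0
```

```bash
python3 - <<'E'
from h import *
go((627.5,-318.5,150),81)
E
```

```text
now [ 612.8 -110.6  138.4] t 31.2 F [ 0.9 -0.3  0.1] w 59.8 
row [-16.91, -12.18, -1.2] [-0.002, -0.002, 0.852]
```

Emit:
step_arm --pt "-2.5 -1.8 0 0 0 0.12 6" --pt "-5 -3.6 0 0 0 0.24 6" --pt "-7.5 -5.4 0 0 0 0.36 6" --pt "-10 -7.2 0 0 0 0.48 6" --pt "-12.5 -9 0 0 0 0.6 6" --pt "-15 -10.8 0 0 0 0.72 6" --pt "-16.9 -12.2 0 0 0 0.85 6" --pt "-16.9 -12.2 0 0 0 0.85 6"

```text
time: 31.87
tool_pos: [628.1, -322.0, 137.4]
tool_rot: [[0.158, 0.987, -0.003], [0.987, -0.158, -0.0], [-0.001, -0.003, -1.0]]
wrist_force: [-1.2, -1.0, -0.6]
grip_width: 60.1
grasp_force: 0.0
```

Emit:
step_arm --pt "0 0 0 0 0 0 6" --pt "0 0 0 0 0 0 6" --pt "0 0 0 0 0 0 6"

```text
time: 32.12
tool_pos: [629.7, -315.9, 138.4]
tool_rot: [[0.147, 0.989, -0.001], [0.989, -0.147, 0.001], [0.001, -0.001, -1.0]]
wrist_force: [0.3, 0.7, -0.0]
grip_width: 60.0
grasp_force: 0.0
```

```bash
python3 - <<'E'
from h import *
snap("w6")
find("wrist",[("new_bar_1",8)])
go((627.5,-318.5,150),81)
E
```

```text
snap pose [ 629.7 -315.9  138.4]
wrist new_bar_1 0.95 [254.9 188.7] [ 628.  -320.3]
wrist new_bar_1 0.65 [248.  54.] [ 639.2 -208.6]
now [ 629.9 -316.1  138.7] t 32.22 F [-0.   0.4  0.7] w 60.2 
row [-0.27, -0.2, -1.13] [-0.0, -0.001, 0.009]
```

View pics/w6.png

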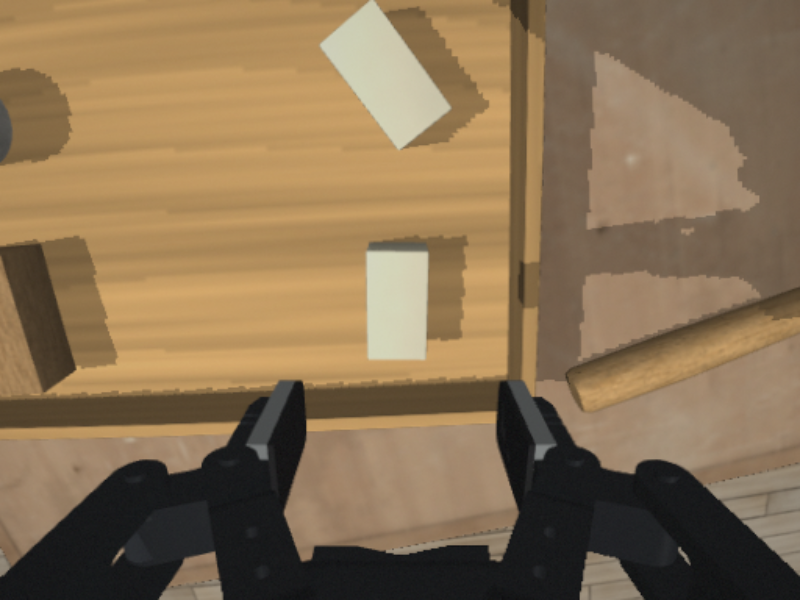

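Emit:
step_arm --pt "-0.35 -0.1 4 0 0 0 6" --pt "-0.35 -0.1 8 0 0 0 6" --pt "-0.35 -0.1 11 0 0 0 6" --pt "-0.35 -0.1 12 0 0 0 6" --pt "-0.35 -0.1 12.4 0 0 0 6" --pt "-0.35 -0.1 12.4 0 0 0 6" --pt "-0.35 -0.1 12.4 0 0 0 2.6" --pt "-0.35 -0.1 12.4 0 0 0 2.6" --grip_force 45

```text
time: 32.88
tool_pos: [630.2, -322.0, 18.2]
tool_rot: [[0.149, 0.989, 0.005], [0.989, -0.149, -0.003], [-0.002, 0.006, -1.0]]
wrist_force: [-0.7, -0.3, 0.1]
grip_width: 36.6
grasp_force: 0.1
```

Emit:
step_arm --pt "0 0 0 0 0 0 2.6" --pt "0 0 0 0 0 0 2.6" --pt "0 0 -1 0 0 0 2.6" --pt "0 0 -3 0 0 0 2.6" --pt "0 0 -6 0 0 0 2.6" --pt "0 0 -10 0 0 0 2.6" --pt "0 0 -11.5 0 0 0 2.6" --pt "0 0 -11.5 0 0 0 2.6"

```text
time: 33.55
tool_pos: [631.0, -322.8, 137.9]
tool_rot: [[0.15, 0.989, 0.011], [0.989, -0.149, -0.007], [-0.005, 0.012, -1.0]]
wrist_force: [-0.3, -0.8, 0.4]
grip_width: 31.1
grasp_force: 45.6
```

```bash
python3 - <<'E'
from h import *
go(tr("bar",25,0,130),93.7)
E
```

```text
now [ 631.  -322.8  137.9] t 33.55 F [-0.3 -0.8  0.4] w 31.1 
row [34.72, -13.12, 0.46] [0.011, 0.006, -0.215]
```

Emit:
step_arm --pt "3.5 -1.3 0 0 0 -0.05 2.6" --pt "7 -2.6 0 0 0 -0.1 2.6" --pt "10.5 -3.9 0 0 0 -0.15 2.6" --pt "14 -5.2 0 0 0 -0.215 2.6" --pt "17.5 -6.5 0 0 0 -0.215 2.6" --pt "21 -7.8 0 0 0 -0.215 2.6" --pt "24.5 -9.1 0 0 0 -0.215 2.6" --pt "28 -10.4 0 0 0 -0.215 2.6"

```text
time: 34.22
tool_pos: [565.8, -26.9, 128.5]
tool_rot: [[-0.065, 0.998, -0.002], [0.998, 0.065, 0.0], [0.001, -0.002, -1.0]]
wrist_force: [1.5, 0.7, -0.3]
grip_width: 31.3
grasp_force: 45.6
```

Emit:
step_arm --pt "3 -1.9 0 0 0 0 2.6" --pt "5.5 -4 0 0 0 0 2.6" --pt "5.8 -4.2 0 0 0 0 2.6" --pt "5.8 -4.2 0 0 0 0 2.6" --pt "5.8 -4.2 0 0 0 0 2.6" --pt "5.8 -4.2 0 0 0 0 2.6"

```text
time: 34.72
tool_pos: [522.1, 25.6, 129.3]
tool_rot: [[-0.064, 0.998, 0.0], [0.998, 0.064, -0.0], [-0.0, 0.0, -1.0]]
wrist_force: [-0.4, 1.0, 0.0]
grip_width: 30.8
grasp_force: 45.6
```

```bash
python3 - <<'E'
from h import *
go(tr("bar",25,0,21),93.7)
E
```

```text
now [522.1  25.6 129.3] t 34.72 F [-0.4  1.   0. ] w 30.8 
row [1.26, 3.2, 10.83] [0.0, 0.0, -0.001]
```

Emit:
step_arm --pt "0.5 2 1 0 0 0 2.6" --pt "1 3.2 4 0 0 0 2.6" --pt "1 3.2 7 0 0 0 2.6" --pt "1 3.2 8 0 0 0 2.6" --pt "1 3.2 8 0 0 0 2.6" --pt "1 3.2 8 0 0 0 2.6"

```text
time: 35.22
tool_pos: [552.9, 37.7, 49.2]
tool_rot: [[-0.064, 0.998, -0.001], [0.998, 0.064, 0.0], [0.0, -0.001, -1.0]]
wrist_force: [-0.1, 0.4, 0.1]
grip_width: 31.1
grasp_force: 45.6
```

```bash
python3 - <<'E'
from h import *
snap("w7")
go(tr("bar",25,-2.5,20),93.7)
E
```

```text
snap pose [552.9  37.7  49.2]
now [553.9  37.8  50.7] t 35.27 F [ 1.  -0.4  0.1] w 30.5 
row [-0.02, -0.06, 3.07] [0.002, 0.0, -0.001]
```

View pics/w7.png

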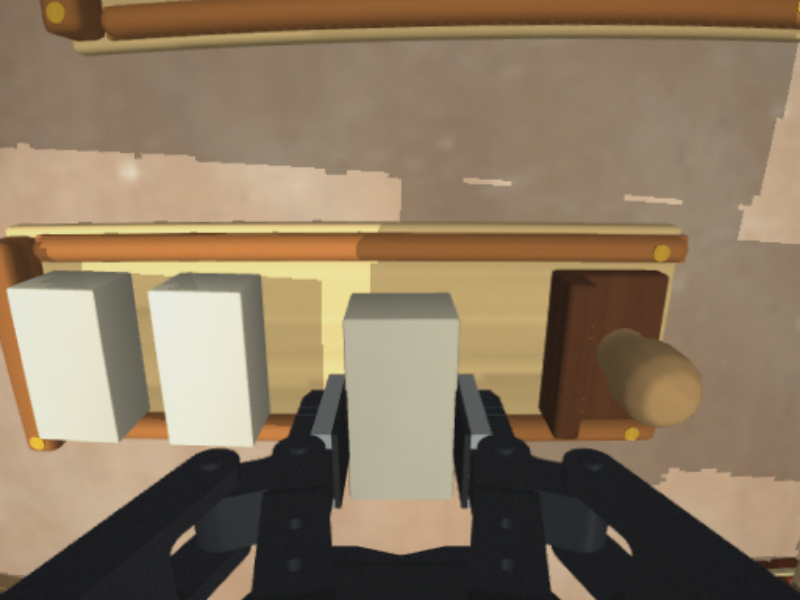

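```bash
python3 - <<'E'
from h import *
last(); s=.64
for n,p,z in [("held far top",(402,320),65),("held near top",(402,498),65),("bar2 far top",(205,292),35),("bar2 near",(215,444),35),("bar2 front",(160,365),35),("bar2 rear",(258,365),35),("bar1 far",(60,288),35),("bar1near",(75,440),35),("b1front",(22,360),35),("b1rear",(112,360),35),("railtop far",(300,247),17.5),("railtop near",(290,427),17.5),("pin",(661,253),18),("pin",(631,434),18),("face",(565,350),34)]:
    q=at("wrist",(p[0]*s,p[1]*s),z); print(n,q.round(1),intray("bar",q))
E
```

```text
held far top [551.4  69.7  65. ] [25.1 29.7]
held near top [555.1  11.6  65. ] [ 25.  -28.6]
bar2 far top [486.4  64.7  35. ] [-40.1  28.8]
bar2 near [486.5   6.2  35. ] [-43.8 -29.5]
bar2 front [468.8  36.9  35. ] [-59.5   2.3]
bar2 rear [503.5  39.4  35. ] [-24.7   2.5]
bar1 far [436.3  63.   35. ] [-90.2  30.4]
bar1near [432.6   3.3  35. ] [-97.7 -28.9]
b1front [417.6  35.1  35. ] [-110.7    3.7]
b1rear [451.5  37.6  35. ] [-76.7   4.1]
railtop far [514.6  78.   17.5] [-11.1  40.3]
railtop near [510.6   4.4  17.5] [-19.9 -32.9]
pin [644.2  84.4  18. ] [118.6  38.3]
pin [648.9   9.6  18. ] [118.4 -36.6]
face [609.   51.2  34. ] [81.4  7.5]
```

Emit:
step_arm --pt "0 0 1.5 0 0 0 2.6" --pt "0 0 2.5 0 0 0 2.6" --pt "0 0 2.9 0 0 0 2.6" --pt "0 0 3 0 0 0 2.6" --pt "0 0 3 0 0 0 2.6" --pt "0 0 3 0 0 0 2.6"

```text
time: 35.77
tool_pos: [553.4, 38.6, 20.3]
tool_rot: [[-0.065, 0.998, 0.001], [0.998, 0.065, 0.0], [-0.0, 0.001, -1.0]]
wrist_force: [-0.1, -0.7, -0.2]
grip_width: 31.2
grasp_force: 45.7
```

Emit:
step_arm --pt "0 0 0.1 0 0 0 2.6" --pt "0 0 0.1 0 0 0 2.6" --pt "0 0 0.1 0 0 0 4.8" --pt "0 0 0.1 0 0 0 4.8" --pt "0 0 0.1 0 0 0 4.8" --pt "0 0 -3 0 0 0 4.8" --pt "0 0 -7 0 0 0 4.8" --pt "0 0 -8 0 0 0 2"

```text
time: 36.43
tool_pos: [556.1, 38.5, 105.7]
tool_rot: [[-0.065, 0.998, 0.01], [0.998, 0.065, -0.0], [-0.001, 0.01, -1.0]]
wrist_force: [1.3, -0.7, 1.5]
grip_width: 37.5
grasp_force: 0.0
```

```bash
python3 - <<'E'
from h import *
go(tr("bar",60,0,20),93.7)
E
```

```text
now [556.1  38.5 105.7] t 36.43 F [ 1.3 -0.7  1.5] w 37.5 
row [0.18, 3.14, 8.6] [0.01, 0.001, 0.001]
```

Emit:
step_arm --pt "0.2 1.5 0 0 0 0 0" --pt "0.2 3 0 0 0 0 0" --pt "0.2 3.3 0 0 0 0 0" --pt "0.2 3.3 2 0 0 0 0" --pt "0.2 3.3 5 0 0 0 0" --pt "0.2 3.3 7.5 0 0 0 0" --pt "0.2 3.3 8.3 0 0 0 0" --pt "0.2 3.3 8.3 0 0 0 0"

```text
time: 37.1
tool_pos: [582.6, 42.7, 12.9]
tool_rot: [[-0.065, 0.998, -0.008], [0.998, 0.065, 0.0], [0.001, -0.008, -1.0]]
wrist_force: [-0.2, -0.1, 0.8]
grip_width: -0.1
grasp_force: 0.0
```

Emit:
step_arm --pt "0 -0.7 0 0 0 0 0" --pt "0 -1.4 0 0 0 0 0" --pt "0 -2.1 0 0 0 0 0" --pt "0 -2.8 0 0 0 0 0" --pt "0 -3.5 0 0 0 0 0" --pt "0 -4.2 0 0 0 0 0" --pt "0 -4.8 0 0 0 0 0" --pt "0 -4.8 0 0 0 0 0"

```text
time: 37.77
tool_pos: [536.4, 39.6, 16.5]
tool_rot: [[-0.065, 0.998, -0.001], [0.998, 0.065, 0.0], [0.0, -0.001, -1.0]]
wrist_force: [-0.5, 0.2, -0.3]
grip_width: -0.0
grasp_force: 0.0
```

```bash
python3 - <<'E'
from h import *
go(tr("bar",-4,0,20),93.7)
E
```

```text
now [536.4  39.6  16.5] t 37.77 F [-0.5  0.2 -0.3] w -0.0 
row [-0.05, -1.21, -0.35] [-0.001, -0.0, 0.0]
```

Emit:
step_arm --pt "0 -0.2 0 0 0 0 0" --pt "0 -0.4 0 0 0 0 0" --pt "0 -0.6 0 0 0 0 0" --pt "0 -0.8 0 0 0 0 0" --pt "0 -1 0 0 0 0 0" --pt "0 -1.1 0 0 0 0 0" --pt "0 -1.2 0 0 0 0 0" --pt "0 -1.2 0 0 0 0 0"

```text
time: 38.43
tool_pos: [525.7, 38.7, 16.5]
tool_rot: [[-0.065, 0.998, 0.0], [0.998, 0.065, 0.0], [0.0, 0.0, -1.0]]
wrist_force: [0.7, 0.2, 1.2]
grip_width: 0.3
grasp_force: 0.2
```

Emit:
step_arm --pt "0 0.2 0 0 0 0 0" --pt "0 0.5 -1 0 0 0 0" --pt "0 0.5 -5 0 0 0 0" --pt "0 0.5 -9 0 0 0 5" --pt "-4 0.5 -12 0 0 0 6" --pt "-8 0.5 -12 0 0 0.12 6" --pt "-12 2 -12 0 0 0.24 6" --pt "-16 4 -12 0 0 0.36 6"

```text
time: 39.1
tool_pos: [572.2, -112.2, 139.2]
tool_rot: [[0.296, 0.955, 0.003], [0.955, -0.296, -0.001], [-0.0, 0.003, -1.0]]
wrist_force: [1.4, 0.4, -0.3]
grip_width: 59.5
grasp_force: 0.0
```

```bash
python3 - <<'E'
from h import *
go((640,-208,140),122)
E
```

```text
now [ 572.2 -112.2  139.2] t 39.1 F [ 1.4  0.4 -0.3] w 59.5 
row [-7.14, 9.31, -0.04] [0.003, 0.002, -0.859]
```

Emit:
step_arm --pt "-1.5 1.5 0 0 0 -0.12 6" --pt "-3 3.5 0 0 0 -0.24 6" --pt "-4.5 5.5 0 0 0 -0.36 6" --pt "-6 7.5 0 0 0 -0.48 6" --pt "-7.1 9.3 0 0 0 -0.6 6" --pt "-7.1 9.3 0 0 0 -0.72 6" --pt "-7.1 9.3 0 0 0 -0.86 6" --pt "-7.1 9.3 0 0 0 -0.86 6"

```text
time: 39.77
tool_pos: [640.3, -205.9, 136.5]
tool_rot: [[-0.537, 0.844, -0.0], [0.844, 0.537, 0.0], [0.0, -0.0, -1.0]]
wrist_force: [0.1, -0.8, 0.6]
grip_width: 60.1
grasp_force: 0.0
```

Emit:
step_arm --pt "0 0 0 0 0 0 6" --pt "0 0 0 0 0 0 6" --pt "0 0 0 0 0 0 6"

```text
time: 40.02
tool_pos: [640.0, -205.1, 136.7]
tool_rot: [[-0.534, 0.845, 0.0], [0.845, 0.534, 0.0], [-0.0, 0.0, -1.0]]
wrist_force: [-0.2, -0.7, 0.4]
grip_width: 59.9
grasp_force: 0.0
```

```bash
python3 - <<'E'
from h import *
snap("w8")
find("wrist",[("new_bar_1",8)])
im=np.load("last.npz")["im"]
# segment pale top
g=im.astype(int); m=((g.min(2)>150)&(g[:,:,2]-g[:,:,0]<50)).astype(np.uint8); m[240:]=0
n,l,st,ce=cv2.connectedComponentsWithStats(m)
for i in range(1,n):
    if st[i,4]>400:
        c=cv2.findContours((l==i).astype(np.uint8),0,1)[0][0]; r=cv2.minAreaRect(c); b=cv2.boxPoints(r)
        q=np.array([at("wrist",p.tolist(),34)[:2] for p in b]); e=[q[1]-q[0],q[2]-q[1]]
        print(st[i],r, q.mean(0).round(1),[(np.hypot(*v).round(1),np.degrees(np.arctan2(v[1],v[0])).round(1)) for v in e])
go((640,-208,140),122)
E
```

```text
snap pose [ 640.  -205.1  136.7]
wrist new_bar_1 0.9 [251.5 187.2] [ 637.9 -210. ]
[  0   0  23  44 814] ((11.0, 21.5), (43.0, 22.0), 90.0) [ 419.3 -190.1] [(np.float64(17.2), np.float64(28.5)), (np.float64(29.4), np.float64(-67.2))]
[ 234  158   42   71 2680] ((253.29649353027344, 193.0531005859375), (39.31272888183594, 70.04450988769531), 3.814074993133545) [ 638.5 -207.6] [(np.float64(59.4), np.float64(117.4)), (np.float64(30.7), np.float64(28.4))]
now [ 640.  -205.1  136.7] t 40.12 F [ 0.3 -0.2 -0.3] w 59.7 
row [-0.24, -0.15, -0.33] [0.0, 0.0, 0.006]
```

View pics/w8.png

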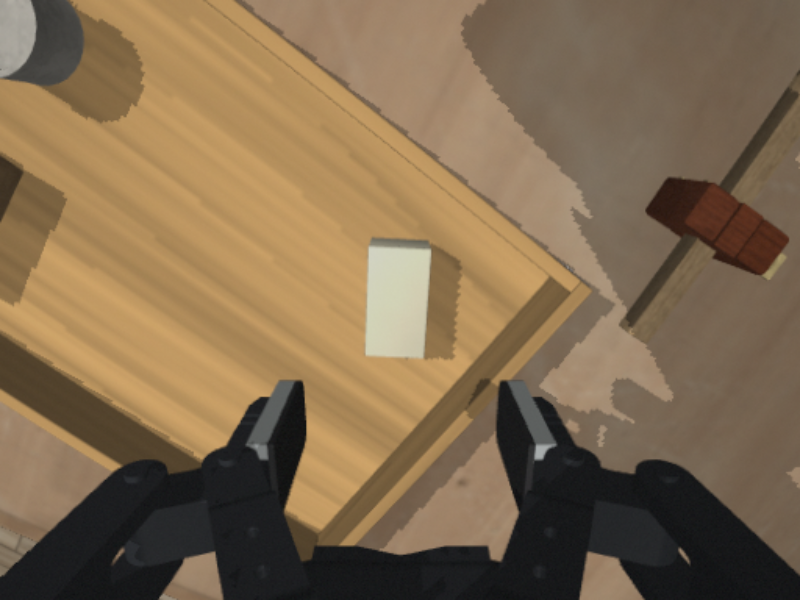

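Emit:
step_arm --pt "-0.2 -0.3 4 0 0 0.06 6" --pt "-0.2 -0.3 8 0 0 0.06 6" --pt "-0.2 -0.3 11 0 0 0.06 6" --pt "-0.2 -0.3 11.9 0 0 0.06 6" --pt "-0.2 -0.3 12.2 0 0 0.06 6" --pt "-0.2 -0.3 12.2 0 0 0.06 6" --pt "-0.2 -0.3 12.2 0 0 0.06 2.6" --pt "-0.2 -0.3 12.2 0 0 0.06 2.6" --grip_force 45

```text
time: 40.78
tool_pos: [640.7, -209.5, 18.0]
tool_rot: [[-0.484, 0.875, 0.006], [0.875, 0.484, -0.002], [-0.005, 0.004, -1.0]]
wrist_force: [-0.8, 0.6, 0.3]
grip_width: 37.1
grasp_force: 0.0
```

Emit:
step_arm --pt "0 0 0 0 0 0 2.6" --pt "0 0 0 0 0 0 2.6" --pt "0 0 -1 0 0 0 2.6" --pt "0 0 -3 0 0 0 2.6" --pt "0 0 -6 0 0 0 2.6" --pt "0 0 -10 0 0 0 2.6" --pt "0 0 -11.5 0 0 0 2.6" --pt "0 0 -11.5 0 0 0 2.6"

```text
time: 41.45
tool_pos: [641.5, -209.9, 137.4]
tool_rot: [[-0.484, 0.875, 0.012], [0.875, 0.484, -0.005], [-0.01, 0.008, -1.0]]
wrist_force: [0.7, -0.5, -0.6]
grip_width: 30.6
grasp_force: 45.6
```

```bash
python3 - <<'E'
from h import *
go(tr("bar",33,0,130),93.7)
E
```

```text
now [ 641.5 -209.9  137.4] t 41.45 F [ 0.7 -0.5 -0.6] w 30.6 
row [25.82, 5.09, 0.52] [0.01, 0.008, 0.44]
```

Emit:
step_arm --pt "3.5 0.7 0 0 0 0.1 2.6" --pt "7 1.4 0 0 0 0.2 2.6" --pt "10.5 2.1 0 0 0 0.3 2.6" --pt "14 2.8 0 0 0 0.4 2.6" --pt "17.5 3.5 0 0 0 0.44 2.6" --pt "21 4.2 0 0 0 0.44 2.6" --pt "24.5 4.8 0 0 0 0.44 2.6" --pt "25.8 5 0 0 0 0.44 2.6"

```text
time: 42.12
tool_pos: [554.7, 45.5, 128.0]
tool_rot: [[-0.069, 0.998, -0.004], [0.998, 0.069, 0.002], [0.003, -0.004, -1.0]]
wrist_force: [0.1, 0.1, -0.4]
grip_width: 30.9
grasp_force: 45.6
```

Emit:
step_arm --pt "0 0 2 0 0 0 2.6" --pt "0 0 5 0 0 0 2.6" --pt "0 0 7 0 0 0 2.6" --pt "0 0 7.5 0 0 0 2.6" --pt "0 0 7.5 0 0 0 2.6" --pt "0 0 7.5 0 0 0 2.6"

```text
time: 42.62
tool_pos: [557.6, 41.0, 54.5]
tool_rot: [[-0.065, 0.998, -0.0], [0.998, 0.065, -0.0], [-0.0, -0.0, -1.0]]
wrist_force: [1.4, -0.6, 0.0]
grip_width: 30.7
grasp_force: 45.6
```

```bash
python3 - <<'E'
from h import *
snap("w9"); last()
im=np.load("last.npz")["im"].astype(int)
m=((im.min(2)>130)&(im[:,:,2]-im[:,:,0]<50)).astype(np.uint8); n,l,st,ce=cv2.connectedComponentsWithStats(m)
for i in range(1,n):
    if st[i,4]>800:
        c=cv2.findContours((l==i).astype(np.uint8),0,1)[0][0]; x,y,w,h=cv2.boundingRect(c); z=_p["p"][2]+15.5 if y+h>300 else 35
        print(st[i],z,[intray("bar",at("wrist",p,z)).tolist() for p in [(x+w/2,y),(x+w/2,y+h),(x,y+h/2),(x+w,y+h/2)]])
go(tr("bar",31,0,20),93.7)
E
```

```text
snap pose [557.6  41.   54.5]
[    3   185   176   100 15393] 35 [[-59.3, 31.3], [-70.0, -31.3], [-118.0, 1.2], [-13.7, 2.1]]Traceback (most recent call last):
  File "<stdin>", line 7, in <module>
NameError: name '_p' is not defined. Did you mean: 'np'?
```

View pics/w9.png

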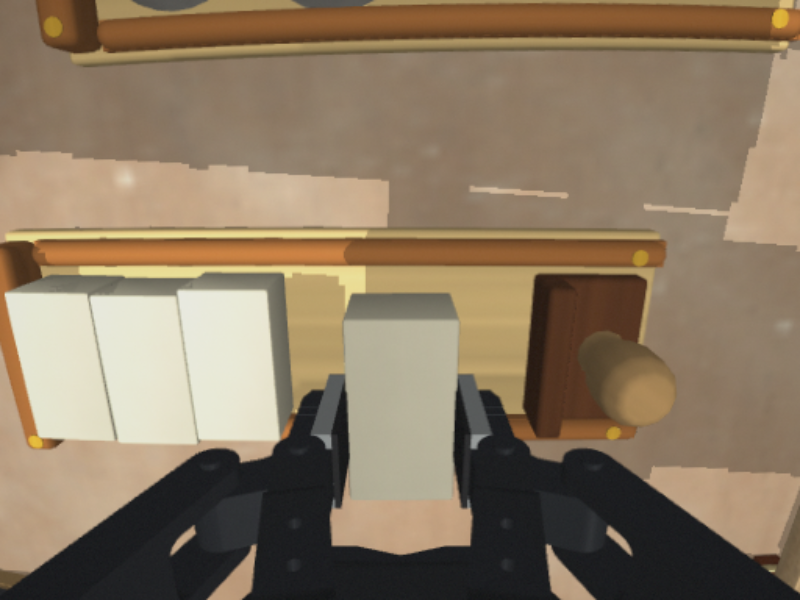

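Emit:
step_arm --pt "-0.3 0 0.5 0 0 0 2.6" --pt "-0.3 0 1.5 0 0 0 2.6" --pt "-0.3 0 2.5 0 0 0 2.6" --pt "-0.3 0 3.1 0 0 0 2.6" --pt "-0.3 0 3.35 0 0 0 2.6" --pt "-0.3 0 3.35 0 0 0 2.6" --pt "-0.3 0 3.35 0 0 0 2.6"

```text
time: 43.25
tool_pos: [557.7, 38.4, 20.7]
tool_rot: [[-0.065, 0.998, -0.0], [0.998, 0.065, 0.0], [0.0, -0.0, -1.0]]
wrist_force: [-0.9, 0.6, 0.1]
grip_width: 31.0
grasp_force: 45.6
```

Emit:
step_arm --pt "0 0 0.1 0 0 0 2.6" --pt "0 0 0.1 0 0 0 2.6" --pt "0 0 0.1 0 0 0 4.8" --pt "0 0 0.1 0 0 0 4.8" --pt "0 0 0.1 0 0 0 4.8" --pt "0 0 -3 0 0 0 4.8" --pt "0 0 -7 0 0 0 4.8" --pt "0 0 -9.5 0 0 -0.1 6"

```text
time: 43.92
tool_pos: [558.7, 38.3, 119.1]
tool_rot: [[-0.166, 0.986, 0.003], [0.986, 0.166, 0.0], [-0.001, 0.003, -1.0]]
wrist_force: [0.7, 0.2, 1.2]
grip_width: 58.6
grasp_force: 0.0
```

```bash
python3 - <<'E'
from h import *
go(tr("bar",106,0,110),183.7)
E
```

```text
now [558.7  38.3 119.1] t 43.92 F [0.7 0.2 1.2] w 58.6 
row [-0.56, 7.55, 0.94] [0.002, 0.003, -1.469]
```

Emit:
step_arm --pt "0 3 0 0 0 -0.12 8.5" --pt "-0.5 6 0 0 0 -0.24 8.5" --pt "-0.5 7.4 0 0 0 -0.36 8.5" --pt "-0.5 7.4 0 0 0 -0.48 8.5" --pt "-0.5 7.4 0 0 0 -0.6 8.5" --pt "-0.5 7.4 0 0 0 -0.72 8.5" --pt "-0.5 7.4 0 0 0 -0.84 8.5" --pt "-0.5 7.4 0 0 0 -0.96 8.5"

```text
time: 44.58
tool_pos: [631.6, 45.5, 115.9]
tool_rot: [[-0.905, 0.426, -0.0], [0.426, 0.905, 0.0], [0.0, 0.0, -1.0]]
wrist_force: [0.2, -0.2, 0.5]
grip_width: 85.3
grasp_force: 0.0
```

Emit:
step_arm --pt "0 0 0 0 0 -0.12 8.5" --pt "0 0 0 0 0 -0.24 8.5" --pt "0 0 0 0 0 -0.36 8.5" --pt "0 0 0 0 0 -0.51 8.5" --pt "0 0 0 0 0 -0.51 8.5" --pt "0 0 0 0 0 -0.51 8.5"

```text
time: 45.08
tool_pos: [631.6, 45.5, 116.0]
tool_rot: [[-0.998, -0.064, 0.0], [-0.064, 0.998, 0.0], [-0.0, 0.0, -1.0]]
wrist_force: [-0.3, -0.2, -0.7]
grip_width: 84.9
grasp_force: 0.0
```

```bash
python3 - <<'E'
from h import *
go((632,46,27),183.7)
E
```

```text
now [631.6  45.5 116. ] t 45.08 F [-0.3 -0.2 -0.7] w 84.9 
row [-0.04, 0.04, 8.9] [0.0, 0.0, -0.0]
```

Emit:
step_arm --pt "0 0 3 0 0 0 8.5" --pt "0 0 6 0 0 0 8.5" --pt "0 0 8 0 0 0 7" --pt "0 0 8.8 0 0 0 5" --pt "0 0 8.8 0 0 0 2" --pt "0 0 8.8 0 0 0 2" --pt "0 0 8.8 0 0 0 2" --pt "0 0 8.8 0 0 0 2" --grip_force 30

```text
time: 45.75
tool_pos: [632.9, 46.7, 30.2]
tool_rot: [[-0.998, -0.064, 0.004], [-0.064, 0.998, 0.002], [-0.004, 0.002, -1.0]]
wrist_force: [0.0, 3.1, 0.6]
grip_width: 24.6
grasp_force: 29.7
```

Emit:
step_arm --pt "0 0 0 0 0 0 2" --pt "0 0 0 0 0 0 2" --pt "0.8 0 0 0 0 0 2" --pt "1.6 0 0 0 0 0 2" --pt "2.4 0 0 0 0 0 2" --pt "3.2 0 0 0 0 0 2" --pt "4 0 0 0 0 0 2" --pt "4.8 0 0 0 0 0 2"

```text
time: 46.42
tool_pos: [585.5, 43.6, 30.2]
tool_rot: [[-0.998, -0.064, 0.006], [-0.064, 0.998, 0.002], [-0.006, 0.002, -1.0]]
wrist_force: [2.2, 6.1, 3.7]
grip_width: 24.5
grasp_force: 30.0
```

Emit:
step_arm --pt "0.3 0 0 0 0 0 2" --pt "0.6 0 0 0 0 0 2" --pt "0.8 0 0 0 0 0 2" --pt "1 0 0 0 0 0 2" --pt "1.2 0 0 0 0 0 2" --pt "1.4 0 0 0 0 0 2" --pt "1.4 0 0 0 0 0 2" --pt "1.4 0 0 0 0 0 2"

```text
time: 47.08
tool_pos: [571.3, 42.8, 30.2]
tool_rot: [[-0.998, -0.064, 0.005], [-0.064, 0.998, 0.002], [-0.005, 0.002, -1.0]]
wrist_force: [0.3, 5.4, 5.1]
grip_width: 24.9
grasp_force: 30.0
```

Emit:
step_arm --pt "0.1 0 0 0 0 0 2" --pt "0.2 0 0 0 0 0 2" --pt "0.3 0 0 0 0 0 2" --pt "0.4 0 0 0 0 0 2" --pt "0.4 0 0 0 0 0 2" --pt "0.4 0 0 0 0 0 2"

```text
time: 47.58
tool_pos: [567.7, 42.5, 30.2]
tool_rot: [[-0.998, -0.064, 0.006], [-0.064, 0.998, 0.002], [-0.006, 0.002, -1.0]]
wrist_force: [1.3, 6.3, 3.6]
grip_width: 24.3
grasp_force: 30.0
```

Emit:
step_arm --pt "0.1 0 0 0 0 0 2" --pt "0.2 0 0 0 0 0 2" --pt "0.3 0 0 0 0 0 2" --pt "0.3 0 0 0 0 0 2" --pt "0.3 0 0 0 0 0 2"

```text
time: 48.0
tool_pos: [566.2, 42.4, 30.2]
tool_rot: [[-0.998, -0.064, 0.009], [-0.064, 0.998, 0.003], [-0.01, 0.002, -1.0]]
wrist_force: [5.8, 6.0, 1.4]
grip_width: 24.5
grasp_force: 29.8
```

Emit:
step_arm --pt "0.1 0 0 0 0 0 2" --pt "0.2 0 0 0 0 0 2" --pt "0.3 0 0 0 0 0 2" --pt "0.3 0 0 0 0 0 2" --pt "0.3 0 0 0 0 0 2"

```text
time: 48.42
tool_pos: [566.2, 42.5, 30.3]
tool_rot: [[-0.998, -0.064, 0.016], [-0.064, 0.998, 0.003], [-0.017, 0.002, -1.0]]
wrist_force: [13.6, 6.9, -5.2]
grip_width: 24.5
grasp_force: 29.9
```

Emit:
step_arm --pt "-0.4 0 0 0 0 0 2" --pt "-0.4 0 0 0 0 0 2" --pt "-0.4 0 0 0 0 0 4" --pt "-0.4 0 0 0 0 0 8.5" --pt "-0.4 0 0 0 0 0 8.5" --pt "-0.4 0 -3 0 0 0 8.5" --pt "-0.4 0 -7 0 0 0 8.5" --pt "1 3 -11 0 0 0 8.5"

```text
time: 49.08
tool_pos: [552.2, 60.7, 131.2]
tool_rot: [[-0.998, -0.059, 0.001], [-0.059, 0.998, -0.004], [-0.001, -0.004, -1.0]]
wrist_force: [2.2, -0.0, 0.2]
grip_width: 85.0
grasp_force: 0.0
```

Emit:
step_arm --pt "2 3 -2 0 0 0 8.5" --pt "4 6 -4 0 0 0 8.5" --pt "6 8 -6 0 0 0 8.5" --pt "6 8 -6 0 0 0 8.5" --pt "6 8 -6 0 0 0 8.5" --pt "6 8 -6 0 0 0 8.5"

```text
time: 49.58
tool_pos: [485.9, 139.7, 189.5]
tool_rot: [[-0.998, -0.064, -0.0], [-0.064, 0.998, -0.001], [0.0, -0.001, -1.0]]
wrist_force: [-0.9, -0.7, 0.7]
grip_width: 85.1
grasp_force: 0.0
```

```bash
python3 - <<'E'
from h import *
snap("w10")
E
```

```text
snap pose [485.9 139.7 189.5]
```

View pics/w10.png

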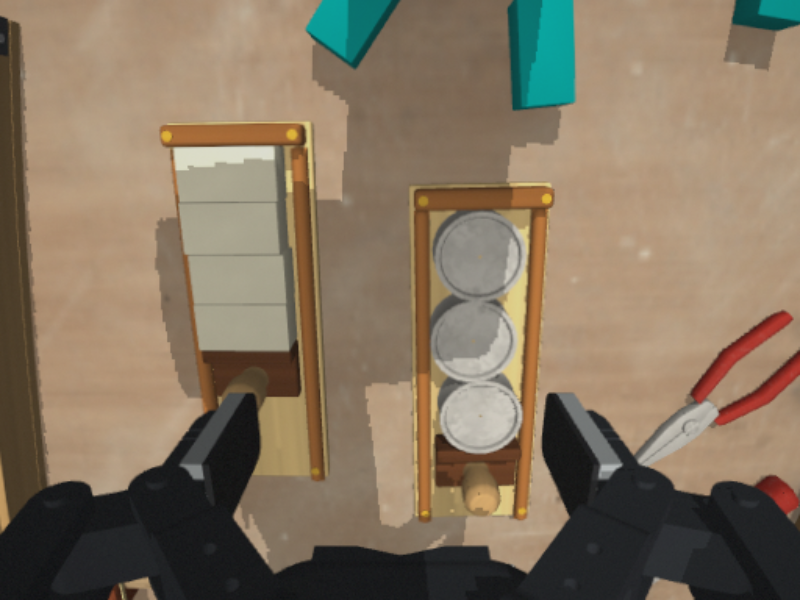

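```bash
python3 - <<'E'
from h import *
last(); s=.64
for n,p,z in [("lip inner top",(482,209),27),("t1",(479,254),37),("t2",(474,339),37),("t3",(481,416),37),("t1 front",(479,210),37),("t3 rear",(481,453),37),("face top",(478,437),34),("knob top",(482,500),58)]:
    q=at("wrist",(p[0]*s,p[1]*s),z); print(n,intray("tin",q))
im=cv2.cvtColor(np.load("last.npz")["im"],cv2.COLOR_BGR2GRAY)[115:340,255:350]
c=cv2.HoughCircles(cv2.resize(im,None,fx=4,fy=4,interpolation=2),cv2.HOUGH_GRADIENT,2,150,param1=100,param2=30,minRadius=90,maxRadius=125)
for a in c[0][:6]: print(a, intray("tin",at("wrist",(255+a[0]/4,115+a[1]/4),37)))
cv2.imwrite("pics/c10.png",cv2.resize(np.load("last.npz")["im"][115:300,240:370],(420,598),interpolation=2))
E
```

```text
lip inner top [-114.    -1.7]
t1 [-88.3  -4.4]
t2 [-33.1  -6.2]
t3 [22.9 -0.1]
t1 front [-114.7   -5. ]
t3 rear [52.2  0.9]
face top [41.2 -1.1]
knob top [74.8 -0.8]
[207.  589.  112.6] [18.1 -1.3]
[181.  417.   99.6] [-30.7  -9.3]
[205.  195.  108.4] [-87.1  -4.7]
[213.  757.  123.8] [70.9  2. ]
[377.  487.  112.8] [-10.2  41.4]
```

View pics/c10.png

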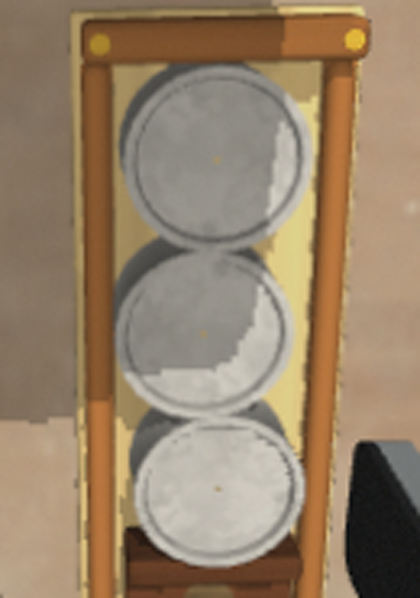

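```bash
python3 -c "
from workcell import arm
print(arm.finish_job())"
```

```text
the job is handed in; nothing more can be done
None
```

I've handed the job in: both trays are restocked, with the old wax at the front lip, the new wax behind it and the followers pushed up until each row closed; the verdict isn't known to me, and I judged the rows gap-free from the last wrist picture and the force at the followers.

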